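# Fit the glass lens and screw ring of a closet puck light

### The job

Set the glass lens, flange down, into the cell of the puck light on the closet counter and let it settle fully home, then put the retaining ring over it and screw it down clockwise until it is snug, so that it clamps the glass firmly and stays so when you let go. It is glass: hold it lightly, and stop turning as soon as the ring is snug, do not force it. Leave the other things on the counter where they are.

Things in the scene. Friction and masses are not known exactly. Their poses are not given: they have to be found in the camera images.
- lamp: Puck light, aluminium, screwed down, upright; origin: centre of underside, z up. Sizes in mm. Flange 80 dia x 6; threaded body 50 dia to 25 high, rim 48 dia to 30 high. Round cell in the top, open upward: bore 44.6 dia, 5 deep, with LED board below. Outside: coarse right-hand thread of 3 starts, 56 dia over the ribs, lead 18 per turn, ribs starting 1 below the rim.
- lamp_seat (a point): Point on the lamp's axis at the top of the sprung washer on which the lens rests, 25 mm above the lamp's underside (5 below the rim); z up. The washer gives 1.8 mm at about 10 N per mm, then is solid. Snug: about 0.2 N m on the ring, which clamps the glass with some 8 to 15 N (5 at least; over 30 is too much), 60 to 210 degrees after first touch, as the start is met.
- lens: Pressed glass lens (sizes in mm), about 50 g, lying flange down on the counter; origin: centre of its underside, z up. Flange disc 43 dia x 7 thick (0.8 play all round in the cell, stands 2 proud of the rim when home), on it a round boss 28 dia, 11 high, domed to 20.5 overall: hold it by the boss.
- ring: Retaining ring, steel, 120 g, lying lip up; origin: centre of underside, z up. In mm: 66 dia outside, fluted, 15 high; skirt 59 dia inside; lip 3 thick with a 35 dia hole over the lens boss. 3 lugs inside, 3 above the bottom edge. Drops over the lamp with 1 mm play; screws down clockwise (from above); its underside is 20 above the lamp's as the lip meets the glass.
- driver: Screwdriver lying on the counter, 170 mm long; to be left alone. Origin under its middle.
- carton: Closed cardboard carton 75 x 75 x 50 mm high; to be left alone. Origin: centre of its underside.
- pull: White bow-shaped drawer pull, 115 mm long, 35 high, standing on its feet; to be left alone. Origin: centre between its feet.
Mind the look-alikes: they are no part of the job. Of the things like the ring, leave any that is green or orange; of the rest the smaller one is meant.

How it is judged:
On the way, in this order (a step that is already met when the one before it is completed fails the run):
1. the lens lies fully home and level in the cell of the lamp, let go (horizontal distance between lens and lamp_seat below 0.0016 m and z of lens in the frame of lamp_seat below 0.0006 m and angle between lens's own z axis and vertical below 0.05 rad and contact force between the fingers and lens below 0.1 N), for 0.2 s.
2. the ring has caught the thread all round: level on the lamp and its underside less than 20.8 mm above the lamp's (horizontal distance between ring and lamp below 0.002 m and z of ring in the frame of lamp below 0.0208 m and angle between ring's own z axis and vertical below 0.06 rad), for 0.1 s.
At the end, for the whole second after the job is handed in: The lens is home in the cell (centred within 1.6 mm, level, on the washer), the ring level on the lamp with its underside less than 20.2 mm above the lamp's and pressing the glass with more than 5 N; all at rest and let go (horizontal distance between lens and lamp_seat below 0.0016 m and z of lens in the frame of lamp_seat below 0.0004 m and angle between each of lens, ring's own z axis and vertical below 0.05 rad and horizontal distance between ring and lamp below 0.002 m and z of ring in the frame of lamp below 0.0202 m and contact force between ring and lens above 5 N and linear speed of ring below 0.01 m/s); the robot touches nothing.
It fails at once if the ring pressed the glass with more than 30 N (over-tightened or rammed down) (contact force between ring and lens above 30 N).
It fails at once if the glass was pressed against the lamp with more than 40 N (contact force between lens and lamp above 40 N).
It fails at once if the fingers squeezed or pushed the glass with more than 70 N in all (contact force between the fingers and lens above 70 N).
It fails at once if the screwdriver, the carton or the drawer pull was moved more than 30 mm (distance of any of driver, carton, pull from where it was at the start of the episode above 0.03 m).
It also fails if it takes over 64 s, if anything falls off the work surface, if the arm or the gripper's body presses on something with over 40 N, if the wrist force passes 120 N, or if a joint passes its speed limit or range.

### The arm

A 6-joint arm with a two-finger parallel gripper is mounted at the origin on the work surface. World frame = base frame: x ahead of the robot, y to its left, z up, the work surface at z = 0. Lengths are in m, angles in rad, forces in N, time in s.
With the tool pointing down it reaches from about 0.3 to 0.85 m from the base axis. Payload 5.4 kg.
Tool frame: the origin (TCP) lies at the very end of the fingers, on their centre line; the grasp point (between the pads) lies ctrl.grip_point_offset behind it (ctrl.grip_point_offset is the distance from the TCP to the grasp point, in m); z points along the fingers, y is the line along which they close (so a half turn about z gives the same grasp; the last joint's range is limited). The gripper opens to 85 mm and grips with 20 to 120 N. Pads are 22 mm wide; open, the fingers measure 114 mm over their backs; the gripper's body (76 mm by 85 mm) begins 54 mm behind the grasp point. The pads swing forward as they close: fully open they stand 13 mm farther back than shut.
Start: joints at [0.963, 0.158, 1.597, -0, 1.386, -0.21], TCP at [0.223, 0.53, 0.209] pointing down, gripper open.
Joint ranges: [-2.91, 2.91], [-0.94, 2.29], [0.18, 2.7], [-1.29, 4.43], [0.17, 2.64], [-3, 3]. Speed limits (rad/s): [2.57, 2.57, 3.14, 3.14, 3.14, 3.14].

### API

Orientations are given as a rotation vector (axis times angle).
In Python, from station import ctrl gives the robot as it stands. The module is installed in compiled form; this text tells all that it offers.
- The arm moves only by the tool play_rows, never from a script. Its argument "increments" is a list of rows, each an object with "rotation": the turn, a rotation vector about the tool's x, y, z in units of 5 degrees (1.0 is 5 degrees), a list of three; "travel": the shift along the tool's x, y, z in units of 40 mm (1.0 is 40 mm), a list of three; "gripper": the finger opening in mm, from 0 to 85.4. In form: [{"rotation": [ax, ay, az], "travel": [x, y, z], "gripper": gripper}, ...]. A call has 1 to 5 rows; each row shifts and turns the commanded pose from where the row before left it, along the tool's axes as they then stand; what a row does not reach is not made up. A row lasts 1/12 s, in which the tool goes at most 41.7 mm and 7.16 degrees, less where a joint would pass 70% of its speed; a pose out of reach is approached as far as the arm can. A call is refused whole if a number of a shift passes 1 or a number of a turn 1, either way. A call with a gripper value outside its range is refused whole. The fingers move at their own pace and stop on an object; the grip force is fixed at half the most. Time passes only in rows, so rows that do not move let the fingers close. It gives the time, the measured TCP pose, the force, the opening and the grip force at its end, in the units of the state.
- ctrl.state(): the state, without advancing time (a new reading comes with each control period).
- ctrl.get_image(name): name is "scene" or "top" or "wrist"; returns a dict with "frame" (480x640x3 uint8, red, green, blue), "range_z" (480x640 float32, m along the optical axis (not along the pixel's ray), 0 where there is no reading), "vfov" (degrees; the focal length in pixels is half the picture's height over the tangent of half this angle, whatever the lens; pixels are square), "cx", "cy" (the principal point, pixels), "R" (3x3) and "t" (3): a world point X has camera coordinates R X + t; the wrist camera has in their place "tool_from_camera" (4x4, takes a point from camera to tool coordinates, whose origin is the TCP and whose axes are the flange's). Camera axes: x right, y down, z forward; pixel columns grow to the right and rows downward; lengths in m; the calibration is good to about 2 mm. A picture is of the moment at which its call begins: read the wrist's pose just before it.
- ctrl.close_job(): hands the job in; it is judged then, once.
The state is a dict: "time_s": time; "qpos": joint angles; "joint_vel": joint speeds; "tau": joint torques, N m; "ee_pos": TCP position; "orientation": TCP orientation; "ft_force": force on the tool from outside, world axes, zero at the start; "ft_torque": the same for the moment, N m; "finger_gap": finger opening in m; "grip_force": force on a finger pad.
Only numpy, scipy, OpenCV 4.12 (cv2) and the standard library are available. Lean on these libraries where they do the work, as an engineer would, in place of code of your own. Each camera call takes 0.05 s, during which the arm holds its last target. There are 200 camera calls.

## Working session

There is one attempt and no reset: what is moved stays moved. The work goes in short steps, Python scripts to look and compute and a tool call to move; the robot and the scene stay as the last step left them, time stands still between calls to the robot, and variables do not carry over. Pictures are saved under pics/ and viewed, at most 10 in all, crops included, and the job is handed in when it is done.

Besides the shell and the picture viewer there is one more tool, called after "Emit:" as name([rows], argument=value, ...), one row to a line, values as JSON. play_rows: Moves the arm, as the interface text tells. Its arguments: {"type":"object","properties":{"increments":{"type":"array"}},"required":["increments"]}

```bash
mkdir -p pics
cat > h.py <<'E'
import numpy as np, cv2
from station import ctrl
from scipy.spatial.transform import Rotation as Ro
def grab(n):
    s=ctrl.state(); d=ctrl.get_image(n); d['s']=s
    f=240/np.tan(np.radians(d['vfov'])/2); z=d['range_z']
    v,u=np.mgrid[:480,:640]
    P=np.stack([(u-d['cx'])/f*z,(v-d['cy'])/f*z,z],-1)
    if n=='wrist':
        T=d['tool_from_camera']; P=P@T[:3,:3].T+T[:3,3]
        P=P@Ro.from_rotvec(s['orientation']).as_matrix().T+s['ee_pos']
    else: P=(P-d['t'])@d['R']
    P[z==0]=np.nan
    d['P']=P; return d
def save(d,name,crop=None,k=1):
    im=d['frame'][:,:,::-1]
    if crop: im=im[crop[1]:crop[3],crop[0]:crop[2]]
    cv2.imwrite('pics/'+name,cv2.resize(im,None,fx=k,fy=k))
E
python3 - <<'E'
from h import *
print(ctrl.state(), ctrl.grip_point_offset)
a=grab('top');save(a,'top.png');np.save('topP.npy',a['P']);cv2.imwrite('topf.png',a['frame'][:,:,::-1])
b=grab('scene');save(b,'scene.png')
print(a['R'],a['t'],a['vfov'],a['cx'],a['cy'])
E
```

```text
{'time_s': 0.0, 'qpos': array([ 9.62882538e-01,  1.59035129e-01,  1.59822114e+00, -1.38516141e-05,
        1.38617516e+00, -2.10101205e-01]), 'joint_vel': array([-4.29722262e-05,  9.50230267e-04,  2.19092372e-04,  1.55589279e-03,
       -1.55765294e-03,  4.82612363e-04]), 'tau': array([ 4.76033765e-04, -3.96000338e+01, -3.31433809e+01, -9.19894774e-05,
        8.16107233e-03, -5.58065764e-06]), 'ee_pos': array([0.22241513, 0.52956276, 0.2084303 ]), 'orientation': array([-6.20624057e-01, -3.07894582e+00,  2.65799437e-03]), 'ft_force': array([-0.02511467,  0.38006806,  0.03507525]), 'ft_torque': array([-0.0372729 , -0.05199569, -0.04940292]), 'grip_force': 0.0, 'finger_gap': 0.08553372143588886} 0.0187
[[-0.00769269 -0.99991511 -0.01051676]
 [-0.98866482  0.0091823  -0.14985843]
 [ 0.14994228  0.00924474 -0.98865153]] [0.00184638 0.51023045 1.1492206 ] 42.07502540170564 320.54268928275695 239.1305500805608
```

View pics/top.png

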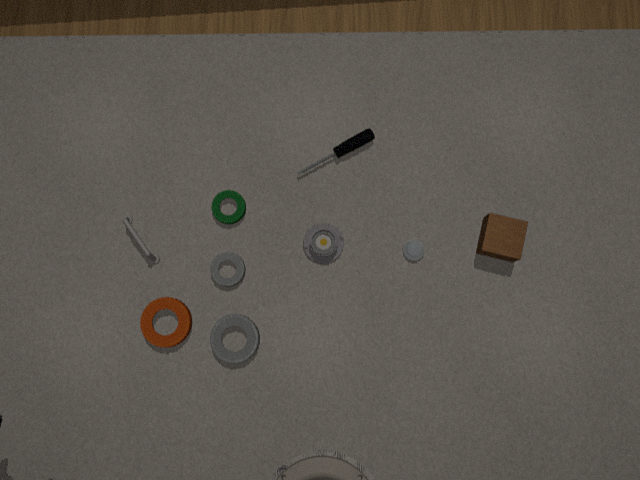

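View pics/scene.png

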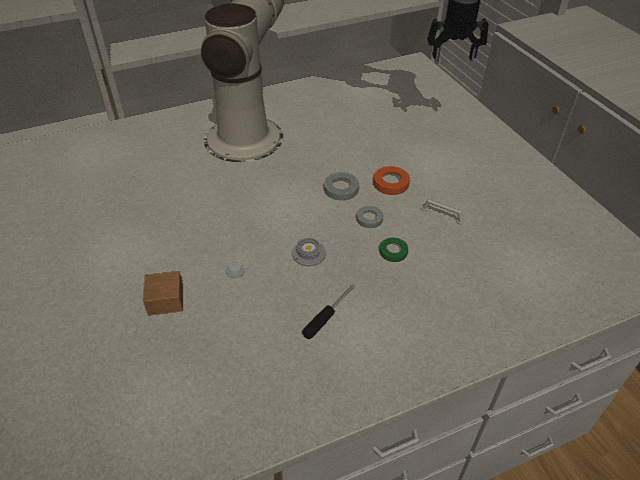

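The top view shows the target ring (small grey) at (228,270), the lamp at (323,243), the lens at (413,250) and the carton at (503,237). The green, orange and large grey rings are look-alikes. Next I'll get world positions.

Run:
```python
from h import *
P=np.load('topP.npy')
for n,(u,v),r,z0,z1 in [('ring',(228,270),24,.010,.03),('lamp',(323,243),26,.002,.05),('lampTop',(323,243),18,.024,.05),('lens',(413,250),16,.004,.05),('lensBoss',(413,250),16,.012,.05),('big',(234,339),30,.008,.05)]:
    q=P[v-r:v+r,u-r:u+r].reshape(-1,3); q=q[(q[:,2]>z0)&(q[:,2]<z1)]
    print(n,len(q),q.mean(0).round(4),np.percentile(q,2,0).round(4),np.percentile(q,98,0).round(4))
print(Ro.from_rotvec(ctrl.state()['orientation']).as_matrix().round(3))
d=ctrl.get_image('wrist');print(d['tool_from_camera'],d['vfov'],d['cx'],d['cy'])
```

```text
ring 641 [0.4575 0.1789 0.0142] [0.4276 0.1481 0.0104] [0.4882 0.2096 0.0189]
lamp 1386 [ 0.5062 -0.0072  0.014 ] [ 0.4659 -0.0481  0.0021] [0.5534 0.0342 0.0304]
lampTop 312 [ 0.5071 -0.0072  0.0269] [ 0.4813 -0.0322  0.0241] [0.5318 0.0198 0.0326]
lens 350 [ 0.4917 -0.1821  0.0125] [ 0.4724 -0.203   0.0042] [ 0.5121 -0.1627  0.0222]
lensBoss 174 [ 0.492  -0.1823  0.0184] [ 0.4794 -0.1954  0.0129] [ 0.5043 -0.1695  0.0225]
big 1395 [0.3242 0.1626 0.0195] [0.2827 0.1197 0.0141] [0.3668 0.2057 0.0245]
[[-0.922  0.387 -0.001]
 [ 0.387  0.922 -0.001]
 [ 0.    -0.002 -1.   ]]
[[-6.89046072e-04 -9.51494373e-01 -3.07665376e-01  7.97918726e-02]
 [ 9.99999688e-01 -5.37156917e-04 -5.78368859e-04 -3.21564078e-04]
 [ 3.85050130e-04 -3.07665679e-01  9.51494446e-01 -1.64249234e-01]
 [ 0.00000000e+00  0.00000000e+00  0.00000000e+00  1.00000000e+00]] 71.95398775024381 314.88891909695275 240.39393145302407
```

Emit:
play_rows([
  {"rotation": [0,0,0],"travel": [-0.68,-0.72,0.1],"gripper": 85},
  {"rotation": [0,0,0],"travel": [-0.68,-0.72,0.1],"gripper": 85},
  {"rotation": [0,0,0],"travel": [-0.68,-0.72,0.1],"gripper": 85},
  {"rotation": [0,0,0],"travel": [-0.68,-0.72,0.1],"gripper": 85},
  {"rotation": [0,0,0],"travel": [-0.68,-0.72,0.1],"gripper": 85},
])

```text
time_s: 0.57
ee_pos: [0.2923, 0.3429, 0.1888]
orientation: [-0.619, -3.08, 0.001]
ft_force: [1.1, -0.5, -0.6]
finger_gap: 0.0849
grip_force: 0.0
```

Emit:
play_rows([
  {"rotation": [0,0,0],"travel": [-0.68,-0.72,0.1],"gripper": 85},
  {"rotation": [0,0,0],"travel": [-0.68,-0.72,0.1],"gripper": 85},
  {"rotation": [0,0,0],"travel": [-0.68,-0.72,0.1],"gripper": 85},
  {"rotation": [0,0,0],"travel": [-0.68,-0.72,0.1],"gripper": 85},
  {"rotation": [0,0,0],"travel": [-0.68,-0.72,0.1],"gripper": 85},
])

```text
time_s: 0.98
ee_pos: [0.362, 0.1574, 0.1692]
orientation: [0.62, 3.079, 0.0]
ft_force: [0.5, 0.3, -0.4]
finger_gap: 0.085
grip_force: 0.0
```

Emit:
play_rows([
  {"rotation": [0,0,0],"travel": [-0.68,-0.72,0.1],"gripper": 70},
  {"rotation": [0,0,0],"travel": [-0.68,-0.72,0.1],"gripper": 70},
  {"rotation": [0,0,0],"travel": [-0.68,-0.72,0.1],"gripper": 70},
  {"rotation": [0,0,0],"travel": [-0.68,-0.72,0.1],"gripper": 70},
  {"rotation": [0,0,0],"travel": [-0.68,-0.72,0.1],"gripper": 70},
])

```text
time_s: 1.4
ee_pos: [0.4317, -0.0283, 0.1492]
orientation: [0.621, 3.079, 0.0]
ft_force: [1.0, 0.7, 0.0]
finger_gap: 0.0703
grip_force: 0.0
```

Emit:
play_rows([
  {"rotation": [0,0,0],"travel": [-0.68,-0.72,0.1],"gripper": 50},
  {"rotation": [0,0,0],"travel": [-0.68,-0.72,0.1],"gripper": 50},
  {"rotation": [0,0,0],"travel": [-0.68,-0.72,0.1],"gripper": 50},
  {"rotation": [0,0,0],"travel": [-0.68,-0.72,0.1],"gripper": 50},
  {"rotation": [0,0,0],"travel": [0,0,0.3],"gripper": 50},
])

```text
time_s: 1.82
ee_pos: [0.49, -0.1816, 0.123]
orientation: [0.627, 3.072, -0.007]
ft_force: [0.3, -0.1, 0.3]
finger_gap: 0.0502
grip_force: 0.0
```

Run:
```python
from h import *
a=grab('wrist');save(a,'w1.png');s=a['s'];print(s['time_s'],s['ee_pos'],s['qpos'],s['finger_gap'])
P=a['P'];np.save('w1P.npy',P)
for z0,z1 in [(.004,.009),(.012,.03)]:
    m=(P[...,2]>z0)&(P[...,2]<z1)&(np.hypot(P[...,0]-.492,P[...,1]+.182)<.04)
    q=P[m];print(len(q),q.mean(0),np.percentile(q,1,0),np.percentile(q,99,0))
```

```text
1.8167 [ 0.49003798 -0.1816104   0.12296933] [-0.58527331  0.1024351   1.8367283  -0.00188189  1.19540749 -1.75272844] 0.05022213690954794
880 [ 0.48799492 -0.18093469  0.00679153] [ 0.47039383 -0.20268712  0.00498092] [ 0.51136218 -0.16195149  0.00830241]
852 [ 0.49006304 -0.18205174  0.01897401] [ 0.4773569  -0.19555229  0.01329639] [ 0.50410433 -0.16924681  0.02125799]
```

View pics/w1.png

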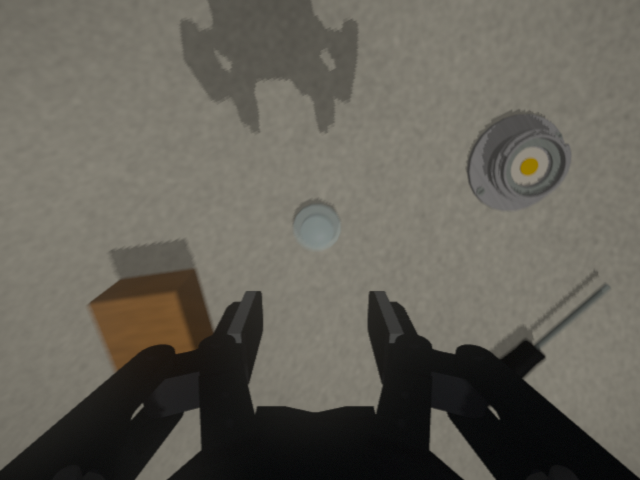

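The wrist view puts the lens at (317,225), boss centred between the fingers. It also shows the carton lower left and the lamp upper right at (528,165). Next I descend to the boss.

Emit:
play_rows([
  {"rotation": [0,0,0],"travel": [-0.025,-0.01,0.7],"gripper": 50},
  {"rotation": [0,0,0],"travel": [0,0,0.7],"gripper": 45},
  {"rotation": [0,0,0],"travel": [0,0,0.6],"gripper": 40},
  {"rotation": [0,0,0],"travel": [0,0,0.4],"gripper": 36},
  {"rotation": [0,0,0],"travel": [0,0,0.2],"gripper": 34},
])

```text
time_s: 2.28
ee_pos: [0.4855, -0.1727, 0.0146]
orientation: [-0.618, -3.075, -0.004]
ft_force: [0.4, 0.6, 0.2]
finger_gap: 0.034
grip_force: 0.0
```

Emit:
play_rows([
  {"rotation": [0,0,0],"travel": [0,0,0.1],"gripper": 33},
  {"rotation": [0,0,0],"travel": [0,0,0.1],"gripper": 32},
  {"rotation": [0,0,0],"travel": [0,0,0],"gripper": 30},
  {"rotation": [0,0,0],"travel": [0,0,0],"gripper": 29.5},
  {"rotation": [0,0,0],"travel": [0,0,0],"gripper": 29},
])

```text
time_s: 2.7
ee_pos: [0.4888, -0.1758, 0.0105]
orientation: [0.62, 3.078, -0.001]
ft_force: [-0.2, 1.1, -0.3]
finger_gap: 0.0287
grip_force: 0.0
```

Run:
```python
from h import *
a=grab('wrist');save(a,'w2.png',(200,150,440,450),2);s=a['s'];print(s['time_s'],s['ee_pos'],s['qpos'],s['finger_gap'],s['ft_force'])
```

```text
2.7 [ 0.48881694 -0.17580325  0.01051099] [-5.78157021e-01  2.70006059e-01  1.89944229e+00 -2.92095538e-06
  9.70087940e-01 -1.75125941e+00] 0.028717062709494996 [-0.15500361  1.05464131 -0.26610341]
```

View pics/w2.png

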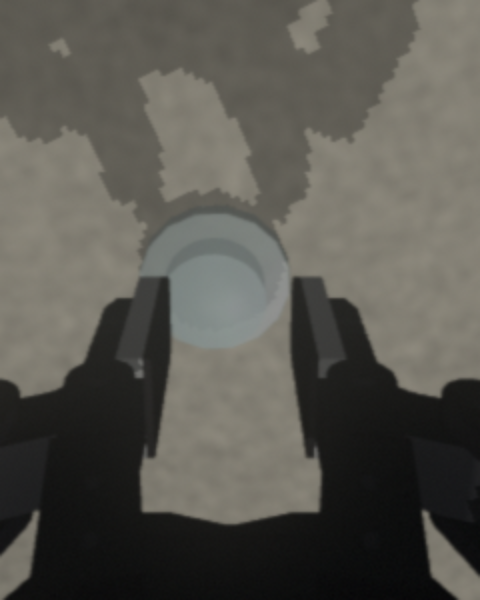

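The crop shows the lens centred near (307,290) in full-frame pixels, left of the midpoint between the fingers at 315. The arm had overshot when I took the earlier reading, so I'll re-measure.

Run:
```python
from h import *
a=grab('wrist');s=a['s'];P=a['P'];print(s['ee_pos'],s['joint_vel'].round(3),s['finger_gap'],s['ft_force'])
R=Ro.from_rotvec(s['orientation']).as_matrix()
Q=(P-s['ee_pos'])@R
for v in (255,270,280,290,300,310,320):
    print(v,[tuple((Q[v,u]*1000).round(1)) for u in range(265,366,8)])
```

```text
[ 0.48874436 -0.17579861  0.01043333] [-0.001  0.004  0.003  0.    -0.003 -0.001] 0.029006921614694234 [-0.6486933   0.19550751  0.1127833 ]
255 [(np.float64(14.8), np.float64(-28.5), np.float64(10.1)), (np.float64(14.7), np.float64(-24.0), np.float64(10.2)), (np.float64(14.9), np.float64(-19.5), np.float64(9.9)), (np.float64(14.4), np.float64(-15.1), np.float64(11.3)), (np.float64(16.0), np.float64(-10.3), np.float64(6.8)), (np.float64(16.7), np.float64(-5.8), np.float64(5.0)), (np.float64(16.1), np.float64(-1.5), np.float64(6.5)), (np.float64(14.5), np.float64(3.0), np.float64(10.8)), (np.float64(14.8), np.float64(7.5), np.float64(10.0)), (np.float64(14.6), np.float64(12.0), np.float64(10.6)), (np.float64(14.5), np.float64(16.6), np.float64(10.8)), (np.float64(14.5), np.float64(21.1), np.float64(10.7)), (np.float64(14.7), np.float64(25.5), np.float64(10.3))]
270 [(np.float64(5.7), np.float64(-28.9), np.float64(10.0)), (np.float64(5.5), np.float64(-24.4), np.float64(10.5)), (np.float64(8.6), np.float64(-19.0), np.float64(3.1)), (np.float64(8.5), np.float64(-14.7), np.float64(3.5)), 
[... 3464 characters left out ...]
.float64(-54.2)), (np.float64(11.2), np.float64(-16.6), np.float64(-52.1)), (np.float64(2.9), np.float64(-15.1), np.float64(-38.6)), (np.float64(-23.5), np.float64(-15.5), np.float64(4.6)), (np.float64(-16.3), np.float64(-10.1), np.float64(-7.2)), (np.float64(-14.9), np.float64(-5.7), np.float64(-9.4)), (np.float64(-15.8), np.float64(-1.5), np.float64(-8.0)), (np.float64(-16.9), np.float64(2.9), np.float64(-6.2)), (np.float64(-27.8), np.float64(8.1), np.float64(11.7)), (np.float64(-26.7), np.float64(12.8), np.float64(9.8)), (np.float64(-5.5), np.float64(14.0), np.float64(-24.9)), (np.float64(11.3), np.float64(14.3), np.float64(-52.3)), (np.float64(11.6), np.float64(17.3), np.float64(-52.9))]
```

Emit:
play_rows([
  {"rotation": [0,0,0],"travel": [-0.11,-0.12,0],"gripper": 40},
  {"rotation": [0,0,0],"travel": [0,0,0],"gripper": 40},
  {"rotation": [0,0,0],"travel": [0,0,0],"gripper": 40},
])

```text
time_s: 3.05
ee_pos: [0.4905, -0.1821, 0.0097]
orientation: [0.621, 3.079, -0.0]
ft_force: [0.5, -0.5, 0.1]
finger_gap: 0.0399
grip_force: 0.0
```

Emit:
play_rows([
  {"rotation": [0,0,0],"travel": [0,0,0.1],"gripper": 40},
  {"rotation": [0,0,0],"travel": [0,0,0.1],"gripper": 40},
  {"rotation": [0,0,0],"travel": [0,0,0],"gripper": 40},
])

```text
time_s: 3.3
ee_pos: [0.4893, -0.1809, 0.0002]
orientation: [-0.62, -3.078, -0.001]
ft_force: [-0.2, 0.1, -0.3]
finger_gap: 0.0402
grip_force: 0.0
```

Run:
```python
from h import *
a=grab('wrist');s=a['s'];P=a['P'];print(s['ee_pos'],s['joint_vel'].round(3),s['finger_gap'],s['ft_force'])
save(a,'w3.png',(240,210,390,350),5)
R=Ro.from_rotvec(s['orientation']).as_matrix()
np.set_printoptions(suppress=True,linewidth=200)
Q=(P-s['ee_pos'])@R*1000
for u in (271,275,279,283,347,351,355,359): print(u,[tuple(int(i) for i in Q[v,u].round()) if Q[v,u,0]==Q[v,u,0] else None for v in range(268,300,3)])
```

```text
[ 4.89322462e-01 -1.80912791e-01  2.36235049e-04] [ 0.    -0.008 -0.002  0.001  0.014  0.001] 0.04015517944378195 [-0.18938372  0.12284961 -0.26966808]
271 [(12, -24, -1), (9, -24, 0), (8, -24, 0), (5, -24, 1), (3, -25, 2), (2, -24, 1), (1, -24, 0), (-1, -24, 0), (11, -20, -28), (9, -21, -28), (8, -21, -28)]
275 [(11, -22, 0), (9, -22, 0), (8, -22, 0), (6, -22, 0), (4, -22, 0), (2, -22, 0), (0, -22, 1), (2, -22, -6), (0, -22, -6), (-1, -22, -7), (-7, -23, 0)]
279 [(11, -20, 0), (9, -20, 2), (7, -20, 1), (8, -19, -5), (7, -19, -6), (5, -19, -6), (4, -19, -6), (2, -19, -7), (0, -19, -7), (-2, -19, -6), (-4, -20, -6)]
283 [(11, -18, 0), (11, -17, -4), (10, -17, -6), (9, -17, -7), (7, -17, -6), (5, -17, -5), (4, -17, -7), (2, -17, -7), (0, -17, -6), (-2, -17, -7), (-3, -17, -7)]
347 [(11, 17, 1), (10, 17, -3), (10, 16, -5), (9, 16, -6), (7, 16, -6), (5, 17, -5), (4, 16, -6), (2, 16, -6), (1, 16, -8), (-1, 16, -8), (-4, 17, -6)]
351 [(11, 19, 0), (9, 19, 0), (8, 19, 0), (5, 19, 1), (6, 19, -5), (5, 18, -6), (4, 18, -8), (2, 19, -7), (0, 19, -6), (-2, 19, -7), (-4, 19, -5)]
355 [(11, 21, 1), (9, 21, 1), (7, 21, 0), (6, 21, 0), (4, 21, 0), (2, 21, 0), (0, 22, 0), (-1, 22, 0), (-4, 22, 1), (-6, 22, 1), (-7, 22, 1)]
359 [(11, 23, 0), (9, 23, 0), (7, 24, 1), (5, 24, 1), (4, 23, 0), (2, 24, 0), (0, 24, 0), (-2, 24, 1), (12, 20, -29), (11, 19, -31), (10, 19, -31)]
```

View pics/w3.png

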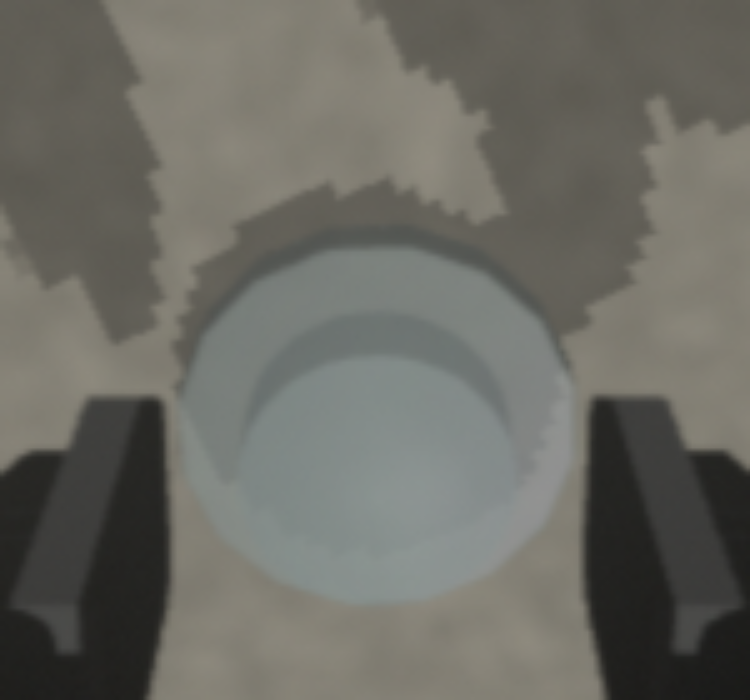

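Both fingers stand clear of the lens at gap 40, and the lens sits centred between them at crop (375,430). The fingertips are still well above the boss, so I'll go lower in steps and watch the force.

Emit:
play_rows([
  {"rotation": [0,0,0],"travel": [0,0,0.1],"gripper": 46},
  {"rotation": [0,0,0],"travel": [0,0,0.1],"gripper": 46},
  {"rotation": [0,0,0],"travel": [0,0,0],"gripper": 46},
])

```text
time_s: 3.6
ee_pos: [0.4895, -0.181, -0.0076]
orientation: [-0.62, -3.078, -0.001]
ft_force: [-0.5, 0.5, -0.4]
finger_gap: 0.0458
grip_force: 0.0
```

Run:
```python
from h import *
a=grab('wrist');s=a['s'];P=a['P'];print(s['ee_pos'],s['finger_gap'],s['ft_force'])
R=Ro.from_rotvec(s['orientation']).as_matrix()
Q=(P-s['ee_pos'])@R*1000
m=(abs(Q[...,1])>20)&(abs(Q[...,1])<32)&(abs(Q[...,0]-8)<6)
# fingers: highest z before world ground
W=P[...,2]*1000
f=m&(W>9); print(np.percentile(Q[f][:,2],[50,90,95,98,99.5]),f.sum())
b=(W>11)&(W<30)&(abs(Q[...,1])<17)&(abs(Q[...,0])<20);q=Q[b];print(np.percentile(q,[0.5,50,99.5],axis=0))
g=(W>4)&(W<9)&(abs(Q[...,1])<25)&(abs(Q[...,0])<25);q=Q[g];print(np.percentile(q,[0.5,50,99.5],axis=0))
```

```text
[ 0.48951633 -0.18104529 -0.00758437] 0.04581676746014706 [-0.54397538  0.46281347 -0.3679042 ]
[-67.46198358 -38.24804586 -32.87300377 -29.24953423 -26.51339153] 5703
[[-15.14973026 -13.82090006 -28.79644546]
 [  0.96532732  -0.38374562 -26.65998519]
 [ 12.20359677  12.8525242  -18.81242413]]
[[-19.39266016 -21.17522089 -16.23850409]
 [  8.47853131  -0.36882025 -14.3487954 ]
 [ 19.26480882  20.33671313 -11.80926532]]
```

Emit:
play_rows([
  {"rotation": [0,0,0],"travel": [0,0,0.1],"gripper": 46},
  {"rotation": [0,0,0],"travel": [0,0,0.05],"gripper": 40},
  {"rotation": [0,0,0],"travel": [0,0,0],"gripper": 34},
])

```text
time_s: 3.9
ee_pos: [0.4898, -0.1812, -0.0132]
orientation: [-0.621, -3.079, -0.001]
ft_force: [-0.5, -0.5, -0.5]
finger_gap: 0.0341
grip_force: 0.0
```

Emit:
play_rows([
  {"rotation": [0,0,0],"travel": [0,0,0],"gripper": 31},
  {"rotation": [0,0,0],"travel": [0,0,0],"gripper": 29.5},
  {"rotation": [0,0,0],"travel": [0,0,0],"gripper": 28.5},
])

```text
time_s: 4.15
ee_pos: [0.4903, -0.1816, -0.0124]
orientation: [0.621, 3.079, -0.0]
ft_force: [-0.0, -0.0, -0.3]
finger_gap: 0.0282
grip_force: 0.1
```

Emit:
play_rows([
  {"rotation": [0,0,0],"travel": [0,0,0],"gripper": 28},
  {"rotation": [0,0,0],"travel": [0,0,0],"gripper": 27.8},
])

```text
time_s: 4.32
ee_pos: [0.4903, -0.1815, -0.0124]
orientation: [0.621, 3.079, 0.0]
ft_force: [-0.2, 1.0, 1.6]
finger_gap: 0.0282
grip_force: 1.4
```

Run:
```python
from h import *
a=grab('wrist');s=a['s'];P=a['P'];print(s['ee_pos'],s['finger_gap'],s['ft_force'],s['grip_force'])
save(a,'w4.png',(240,210,390,350),5)
R=Ro.from_rotvec(s['orientation']).as_matrix()
Q=(P-s['ee_pos'])@R*1000;W=P[...,2]*1000
for u in (276,280,284,346,350,354):print(u,[(int(Q[v,u,0]),int(Q[v,u,1]),int(W[v,u])) for v in range(270,300,3) if W[v,u]==W[v,u]])
```

```text
[ 0.49033827 -0.18146169 -0.01244134] 0.028164158364488358 [-0.22851283  1.02153777  1.60819473] 1.4087245054543018
276 [(15, -19, 0), (13, -19, 0), (12, -19, 0), (10, -19, 0), (8, -19, 0), (7, -19, 1), (11, -18, 12), (12, -18, 16), (11, -17, 19), (11, -17, 22)]
280 [(14, -17, -1), (13, -17, 0), (11, -17, 0), (11, -17, 3), (12, -17, 7), (10, -17, 8), (11, -16, 11), (11, -16, 16), (11, -15, 19), (11, -15, 22)]
284 [(15, -15, 0), (13, -15, 0), (14, -15, 5), (13, -15, 7), (11, -15, 6), (9, -15, 6), (11, -14, 12), (11, -14, 14), (9, -14, 14), (8, -14, 15)]
346 [(15, 14, 0), (13, 15, 0), (13, 14, 2), (13, 14, 6), (12, 14, 7), (10, 14, 6), (11, 14, 12), (11, 13, 16), (11, 13, 19), (11, 13, 20)]
350 [(15, 17, 0), (13, 17, 0), (11, 17, 0), (10, 17, 0), (11, 16, 6), (10, 16, 6), (12, 15, 13), (11, 15, 16), (12, 15, 19), (11, 14, 22)]
354 [(15, 18, 0), (13, 19, -1), (12, 19, 0), (10, 19, 0), (8, 19, 0), (7, 19, 0), (12, 17, 13), (12, 17, 16), (11, 16, 19), (12, 16, 22)]
```

View pics/w4.png

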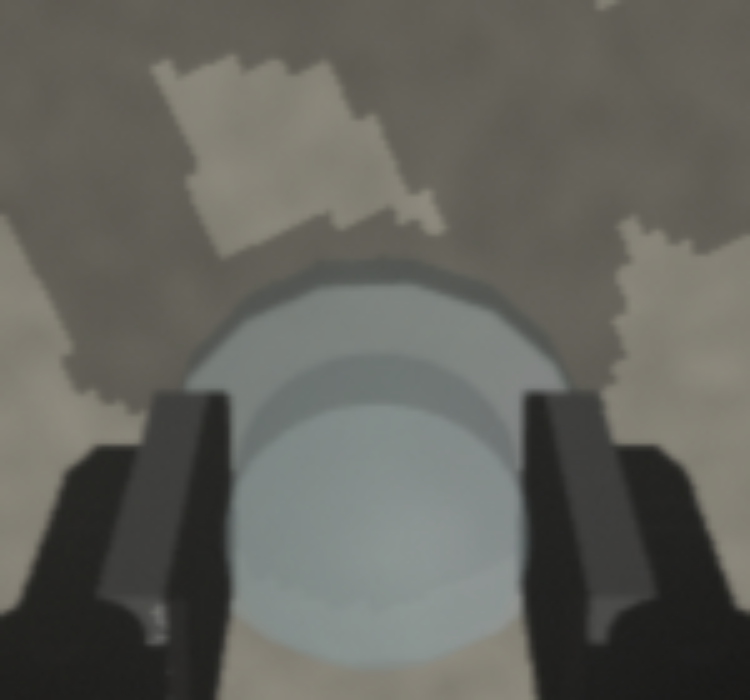

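The fingers straddle the boss, touching at crop x 228 and 527. I'll tighten gently.

Emit:
play_rows([
  {"rotation": [0,0,0],"travel": [0,0,0],"gripper": 27.4},
  {"rotation": [0,0,0],"travel": [0,0,0],"gripper": 27.4},
])

```text
time_s: 4.53
ee_pos: [0.4904, -0.1815, -0.0124]
orientation: [0.621, 3.079, 0.0]
ft_force: [0.1, 1.0, 2.3]
finger_gap: 0.0277
grip_force: 5.4
```

Emit:
play_rows([
  {"rotation": [0,0,0],"travel": [0,0,0],"gripper": 27},
  {"rotation": [0,0,0],"travel": [0,0,0],"gripper": 27},
])

```text
time_s: 4.7
ee_pos: [0.4904, -0.1815, -0.0124]
orientation: [0.621, 3.079, -0.0]
ft_force: [-0.6, 0.2, 3.5]
finger_gap: 0.027
grip_force: 10.1
```

Emit:
play_rows([
  {"rotation": [0,0,0],"travel": [0,0,-0.1],"gripper": 27},
  {"rotation": [0,0,0],"travel": [0,0,-0.4],"gripper": 27},
  {"rotation": [0,0,0],"travel": [0,0,-0.6],"gripper": 27},
  {"rotation": [0,0,0],"travel": [0,0.2,-0.5],"gripper": 27},
  {"rotation": [0,0,0],"travel": [0,0.4,-0.3],"gripper": 27},
])

```text
time_s: 5.12
ee_pos: [0.5003, -0.161, 0.0658]
orientation: [0.623, 3.076, -0.003]
ft_force: [0.2, 0.0, 0.4]
finger_gap: 0.0274
grip_force: 10.0
```

Emit:
play_rows([
  {"rotation": [0,0,0],"travel": [0,0.7,-0.1],"gripper": 27},
  {"rotation": [0,0,0],"travel": [0,0.8,0],"gripper": 27},
  {"rotation": [0,0,0],"travel": [0,0.8,0],"gripper": 27},
  {"rotation": [0,0,0],"travel": [0,0.6,0],"gripper": 27},
  {"rotation": [0,0,0],"travel": [0.05,0.4,0],"gripper": 27},
])

```text
time_s: 5.53
ee_pos: [0.5494, -0.0348, 0.0675]
orientation: [0.618, 3.08, 0.0]
ft_force: [0.0, 0.4, -0.4]
finger_gap: 0.0273
grip_force: 10.0
```

Emit:
play_rows([
  {"rotation": [0,0,0],"travel": [0,0.2,0],"gripper": 27},
  {"rotation": [0,0,0],"travel": [0,0,0],"gripper": 27},
  {"rotation": [0,0,0],"travel": [0,0,0],"gripper": 27},
  {"rotation": [0,0,0],"travel": [0,0,0],"gripper": 27},
  {"rotation": [0,0,0],"travel": [0,0,0],"gripper": 27},
])

```text
time_s: 5.95
ee_pos: [0.5516, -0.0306, 0.0674]
orientation: [-0.623, -3.079, 0.0]
ft_force: [-0.3, -0.1, 0.2]
finger_gap: 0.0271
grip_force: 10.0
```

Run:
```python
from h import *
a=grab('wrist');s=a['s'];P=a['P'];print(s['ee_pos'],s['finger_gap'],s['ft_force'],s['grip_force'],s['joint_vel'].round(3))
save(a,'w5.png',(200,80,440,380),2); np.savez('w5.npz',P=P,F=a['frame'],pos=s['ee_pos'],o=s['orientation'])
R=Ro.from_rotvec(s['orientation']).as_matrix()
Q=(P-s['ee_pos'])@R*1000;W=P[...,2]*1000
m=(W>27)&(W<34)&(np.hypot(P[...,0]-.507,P[...,1]+.0075)<.04)
q=Q[m];print(m.sum(),np.percentile(q,[.5,50,99.5],axis=0))
import cv2
(c,r)=cv2.minEnclosingCircle(q[:,:2].astype(np.float32));print(c,r)
```

```text
[ 0.55159965 -0.0306185   0.06735471] 0.027099270048853166 [-0.26636434 -0.12217109  0.24719676] 9.985249489545822 [ 0.    -0.001 -0.001  0.002  0.     0.002]
1311 [[ 23.75356186 -20.21693825  36.10473695]
 [ 56.51384241   2.58898444  38.14444884]
 [ 75.83244675  31.52707972  40.34487705]]
(51.16864776611328, 4.504844665527344) 28.099660873413086
```

View pics/w5.png

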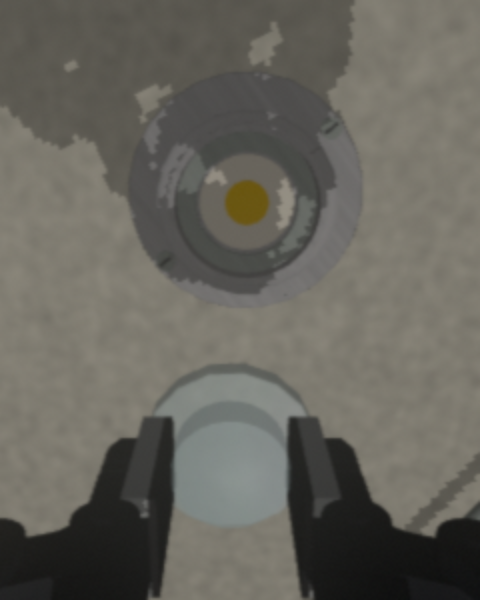

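Lamp rim centre is at about (323.7,181.5) in full-frame pixels. The held lens flange spans columns 276–355 and rows 266–342. I'll turn both into tool coordinates by projection.

Run:
```python
from h import *
d=ctrl.get_image('wrist');T=np.linalg.inv(d['tool_from_camera']);f=240/np.tan(np.radians(d['vfov'])/2)
from scipy.optimize import least_squares
th=np.linspace(0,2*np.pi,720)
def box(x,y,z,r):
    p=np.c_[x+r*np.cos(th),y+r*np.sin(th),0*th+z]@T[:3,:3].T+T[:3,3]
    u=p[:,0]/p[:,2]*f+d['cx'];v=p[:,1]/p[:,2]*f+d['cy']
    return np.array([u.min(),u.max(),v.min(),v.max()])
def fit(name,obs,r,z,w=(1,1,1,1),fz=True):
    o=np.array(obs,float); g=lambda p:(box(p[0],p[1],p[2] if fz else z,r)-o)*w
    s=least_squares(g,[.02,0,z],x_scale=.01);print(name,s.x*1000,s.fun.round(1))
def px(l):return [200+l[0]/2,200+l[1]/2,80+l[2]/2,80+l[3]/2]
for fz in(True,False):
  fit('flange top z=61.4',px([130,362,72,307]),.040,.0614,fz=fz)
  fit('rim48 37.4',px([175,320,131,275]),.024,.0374,fz=fz)
  fit('bore44.6',px([175,320,131,275]),.0223,.0374,fz=fz)
  fit('lens flange top -19.4',px([152,310,373,525]),.0215,-.0194,fz=fz)
print(box(0,0,-.0194,.0215),box(0,0,-.0124,.0215),box(0,0,-.0329+.0025,.014))
# board LED centre ray-check: hough-like centroid of yellow
F=d['frame'].astype(int);m=(F[...,0]>90)&(F[...,2]<40)&(F[...,1]>50)
v,u=np.nonzero(m);print('led',u.mean(),v.mean(),m.sum())
# depth-based ring edge
z=np.load('w5.npz');P=z['P'];R=Ro.from_rotvec(z['o']).as_matrix();Q=(P-z['pos'])@R*1000;W=P[...,2]*1000
q=Q[(W>3)&(W<9)&(np.hypot(Q[...,0]-50,Q[...,1]-4)<48)][:,:2];print('flange depth',cv2.minEnclosingCircle(q.astype(np.float32)),np.percentile(q,[.3,99.7],axis=0))
```

```text
flange top z=61.4 [50.62058809  5.14595785 66.08694027] [-0.1  0.1  0.1 -0.1]
rim48 37.4 [48.5591454   5.46961438 57.29529136] [ 0.2 -0.2 -0.2  0.2]
bore44.6 [50.77143574  5.05926486 41.60249695] [ 0.2 -0.2 -0.2  0.2]
lens flange top -19.4 [-6.49518474 -0.12236089 -9.31064807] [-1.4  1.4  1.5 -1.6]
flange top z=61.4 [50.99605148  5.03510947 61.4       ] [-1.2  1.2 -0.9  1.3]
rim48 37.4 [50.9783015   4.95017312 37.4       ] [-3.3  3.3 -3.4  4.2]
bore44.6 [51.28705819  4.9494511  37.4       ] [-0.5  0.5 -0.9  1.1]
lens flange top -19.4 [ -1.16698101  -0.13594655 -19.4       ] [-4.2  4.2 -0.7  1.2]
[271.96340061 359.58937084 263.52637459 341.76045942] [273.6626988  357.83030455 258.19386135 333.86300468] [285.34450527 346.30802461 288.37028395 342.1090768 ]
led 322.8815028901734 180.8815028901734 346
flange depth ((51.305171966552734, 4.452462196350098), 39.953460693359375) [[ 12.34016939 -34.55604939]
 [ 90.44546906  43.39312987]]
```

Run:
```python
from h import *
z=np.load('w5.npz');P=z['P'];F=z['F'].astype(int);R=Ro.from_rotvec(z['o']).as_matrix();Q=(P-z['pos'])@R*1000
for v in list(range(255,275))+list(range(276,292,2))+list(range(336,350)): print(v,F[v,312:318].mean(0).round().astype(int),Q[v,312:318].mean(0).round(1))
s=F.sum(2)
for v in (290,300): print(v,[int(i) for i in s[v,268:364]])
```

```text
255 [131 128 117] [-6.4 -0.8 67. ]
256 [130 126 116] [-7.4 -0.8 67.5]
257 [129 125 114] [nan nan nan]
258 [128 124 114] [-8.9 -0.8 67.3]
259 [128 125 115] [-9.7 -0.8 67.3]
260 [128 125 114] [-10.7  -0.8  67.7]
261 [119 116 108] [-11.6  -0.8  67.8]
262 [98 99 94] [ 19.9  -0.6 -13.4]
263 [96 97 92] [ 19.9  -0.6 -14.8]
264 [96 98 93] [ 19.9  -0.6 -16.1]
265 [96 98 94] [ 20.   -0.6 -17.6]
266 [104 107 103] [ 19.9  -0.6 -18.6]
267 [126 132 127] [ 19.7  -0.6 -19.3]
268 [133 138 133] [ 19.1  -0.6 -19. ]
269 [133 138 133] [ 18.6  -0.6 -19. ]
270 [134 138 134] [ 18.1  -0.6 -19.1]
271 [134 139 134] [ 17.6  -0.6 -19.1]
272 [135 140 134] [ 16.9  -0.6 -18.8]
273 [135 140 134] [ 16.6  -0.6 -19.2]
274 [135 140 135] [ 16.2  -0.6 -19.5]
276 [135 140 134] [ 15.1  -0.6 -19.3]
278 [135 140 134] [ 14.1  -0.6 -19.4]
280 [124 130 126] [ 13.1  -0.6 -19.5]
282 [112 119 116] [ 12.9  -0.6 -21.3]
284 [111 118 115] [ 12.9  -0.6 -23.5]
286 [112 118 116] [ 12.8  -0.6 -25.5]
288 [112 118 116] [ 12.7  -0.6 -27.3]
290 [116 123 120] [ 12.7  -0.6 -29.4]
336 [132 140 137] [nan nan nan]
337 [132 140 137] [-10.   -0.6 -32
[... 729 characters left out ...]
 356, 351, 353, 348, 349, 346, 347, 347, 347, 349, 347, 349, 346, 345, 347, 352, 368, 395, 413, 416, 417, 414, 361, 238, 132, 115, 118, 136, 167, 182, 182, 183, 184, 184, 181, 182, 184, 190, 257, 336, 364, 364, 361]
300 [161, 181, 185, 184, 184, 185, 184, 186, 184, 184, 181, 157, 129, 115, 118, 114, 115, 118, 163, 284, 334, 334, 340, 359, 380, 392, 397, 394, 397, 398, 398, 398, 397, 398, 397, 400, 402, 402, 404, 403, 401, 405, 405, 407, 407, 407, 408, 410, 410, 407, 411, 409, 412, 411, 412, 411, 411, 411, 409, 409, 408, 408, 408, 408, 408, 408, 409, 410, 408, 403, 383, 360, 347, 346, 353, 271, 150, 115, 108, 111, 111, 115, 131, 162, 179, 181, 181, 181, 182, 182, 181, 181, 180, 179, 150, 118]
```

Emit:
play_rows([
  {"rotation": [0,0,0],"travel": [0.3,0.03,0],"gripper": 27},
  {"rotation": [0,0,0],"travel": [0.5,0.05,0],"gripper": 27},
  {"rotation": [0,0,0],"travel": [0.4,0.04,0],"gripper": 27},
  {"rotation": [0,0,0],"travel": [0.11,0.01,0.2],"gripper": 27},
  {"rotation": [0,0,0],"travel": [0,0,0.3],"gripper": 27},
])

```text
time_s: 6.47
ee_pos: [0.5058, -0.0046, 0.0479]
orientation: [0.62, 3.077, -0.0]
ft_force: [-0.2, -0.8, -0.1]
finger_gap: 0.027
grip_force: 10.0
```

Emit:
play_rows([
  {"rotation": [0,0,0],"travel": [0,0,0.3],"gripper": 27},
  {"rotation": [0,0,0],"travel": [0,0,0.2],"gripper": 27},
  {"rotation": [0,0,0],"travel": [0,0,0.1],"gripper": 27},
  {"rotation": [0,0,0],"travel": [0,0,0],"gripper": 27},
  {"rotation": [0,0,0],"travel": [0,0,0],"gripper": 27},
])

```text
time_s: 6.88
ee_pos: [0.5058, -0.0047, 0.0234]
orientation: [0.621, 3.08, 0.0]
ft_force: [0.5, 0.2, 0.4]
finger_gap: 0.0273
grip_force: 10.0
```

Run:
```python
from h import *
a=grab('wrist');s=a['s'];print(s['ee_pos'],s['finger_gap'],s['ft_force'],s['grip_force'],s['joint_vel'].round(3))
z=np.load('w5.npz');R=Ro.from_rotvec(z['o']).as_matrix();print((s['ee_pos']-z['pos'])@R*1000, (Ro.from_rotvec(s['orientation']).inv()*Ro.from_rotvec(z['o'])).as_rotvec())
R=Ro.from_rotvec(s['orientation']).as_matrix();Q=(a['P']-s['ee_pos'])@R*1000;W=a['P'][...,2]*1000
for v in range(240,284,2): print(v,Q[v,312:318].mean(0).round(1),W[v,315].round(1))
```

```text
[ 0.50584107 -0.00467384  0.02342542] 0.02729786872817347 [0.50809824 0.21107462 0.40898893] 9.986696541309357 [ 0.002 -0.014 -0.009 -0.001  0.002  0.002]
[52.23891921  6.13337184 43.93440573] [0.00032402 0.00016737 0.0010586 ]
240 [27.  -0.6 -0.3] 22.9
242 [26.2 -0.6 -1.3] 24.9
244 [25.1 -0.6 -1.2] 25.1
246 [24.3 -0.6 -2. ] 25.3
248 [22.9 -0.6 -1.1] 24.3
250 [23.  -0.6 -4.7] 28.4
252 [22.5 -0.6 -6.4] 30.0
254 [21.5 -0.6 -6.6] 29.2
256 [18.5 -0.6 -1.4] 25.1
258 [17.3 -0.6 -1.3] 25.3
260 [16.2 -0.6 -1.3] 24.5
262 [ 20.1  -0.6 -13.9] 38.2
264 [ 20.   -0.6 -16.2] 39.5
266 [ 20.   -0.6 -18.9] 42.4
268 [ 19.2  -0.6 -19.3] 43.8
270 [ 18.1  -0.6 -19.1] 42.9
272 [ 17.1  -0.6 -19.1] 43.6
274 [ 16.1  -0.6 -19.4] 42.5
276 [ 14.8  -0.6 -18.8] 42.3
278 [ 14.   -0.6 -19.3] 42.5
280 [ 13.   -0.6 -19.4] 42.6
282 [ 12.8  -0.6 -21.1] 46.0
```

Emit:
play_rows([
  {"rotation": [0,0,0],"travel": [0,-0.02,0],"gripper": 27},
  {"rotation": [0,0,0],"travel": [0,0,0],"gripper": 27},
  {"rotation": [0,0,0],"travel": [0,0,0],"gripper": 27},
])

```text
time_s: 7.18
ee_pos: [0.5057, -0.0053, 0.0239]
orientation: [0.621, 3.079, -0.0]
ft_force: [0.2, 0.6, -0.6]
finger_gap: 0.0276
grip_force: 10.0
```

Run:
```python
from h import *
a=grab('wrist');s=a['s'];print(s['ee_pos'],s['ft_force'])
z=np.load('w5.npz');R=Ro.from_rotvec(z['o']).as_matrix();print((s['ee_pos']-z['pos'])@R*1000)
save(a,'w6.png',(250,215,380,312),6)
```

```text
[ 0.5056863  -0.00531242  0.02387407] [ 0.16215673  0.56457858 -0.58975649]
[52.13337564  5.48470042 43.48594864]
```

View pics/w6.png

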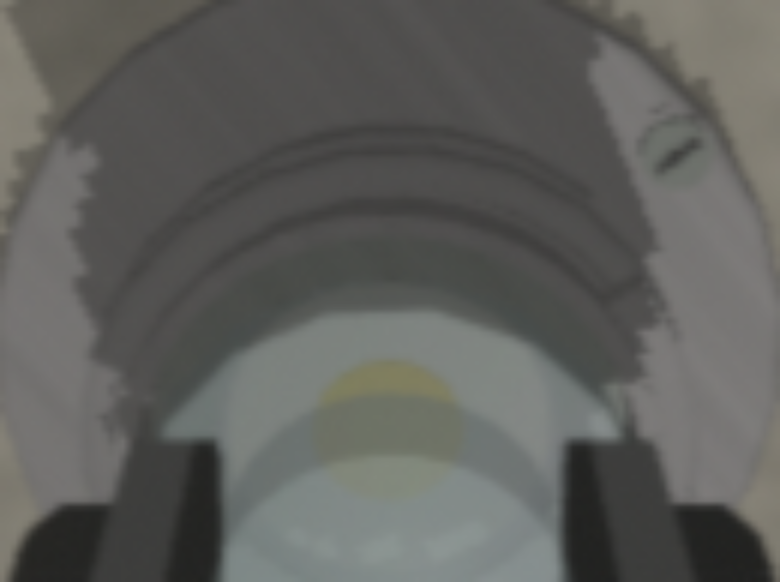

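Looking straight down, the LED (crop x 388), the lens flange (390) and the fingers' midpoint (392) all line up. I'll lower slowly.

Emit:
play_rows([
  {"rotation": [0,0,0],"travel": [0.008,0,0.08],"gripper": 27},
  {"rotation": [0,0,0],"travel": [0,0,0.06],"gripper": 27},
  {"rotation": [0,0,0],"travel": [0,0,0.02],"gripper": 27},
  {"rotation": [0,0,0],"travel": [0,0,0.02],"gripper": 27},
])

```text
time_s: 7.57
ee_pos: [0.5048, -0.005, 0.0159]
orientation: [-0.621, -3.079, 0.0]
ft_force: [-0.2, 0.5, -1.1]
finger_gap: 0.0276
grip_force: 10.0
```

Emit:
play_rows([
  {"rotation": [0,0,0],"travel": [0,0,0.02],"gripper": 27},
  {"rotation": [0,0,0],"travel": [0,0,0.02],"gripper": 27},
  {"rotation": [0,0,0],"travel": [0,0,0],"gripper": 27},
])

```text
time_s: 7.82
ee_pos: [0.5048, -0.005, 0.0144]
orientation: [-0.621, -3.079, -0.0]
ft_force: [0.5, -0.1, -1.0]
finger_gap: 0.0271
grip_force: 10.0
```

Emit:
play_rows([
  {"rotation": [0,0,0],"travel": [0,0,0.02],"gripper": 27},
  {"rotation": [0,0,0],"travel": [0,0,0.02],"gripper": 27},
  {"rotation": [0,0,0],"travel": [0,0,0],"gripper": 27},
])

```text
time_s: 8.07
ee_pos: [0.5049, -0.005, 0.0128]
orientation: [-0.621, -3.079, -0.0]
ft_force: [0.1, -0.5, -1.2]
finger_gap: 0.0272
grip_force: 10.0
```

Run:
```python
from h import *
a=grab('wrist');s=a['s'];print(s['ee_pos'],s['ft_force'])
R=Ro.from_rotvec(s['orientation']).as_matrix();Q=(a['P']-s['ee_pos'])@R*1000;W=a['P'][...,2]*1000
for v in range(244,292,2): print(v,Q[v,312:318].mean(0).round(1),W[v,315].round(1))
```

```text
[ 0.5048624  -0.00499019  0.01284338] [ 0.05481442 -0.52235243 -1.18516439]
244 [26.2 -0.6 -4.6] 16.5
246 [25.8 -0.6 -6.4] 18.9
248 [ 26.1  -0.6 -10.5] 22.7
250 [ 25.8  -0.6 -12.4] 25.0
252 [ 24.6  -0.6 -12.1] 25.8
254 [nan nan nan] 24.6
256 [ 22.6  -0.6 -12.2] 24.9
258 [ 22.1  -0.6 -13.8] 27.2
260 [ 22.4  -0.6 -17. ] 29.5
262 [ 21.5  -0.6 -17.4] 30.0
264 [ 20.   -0.6 -16.2] 29.6
266 [ 20.   -0.6 -18.7] 31.7
268 [ 19.   -0.6 -18.9] 32.0
270 [ 18.   -0.6 -19. ] 31.4
272 [ 17.2  -0.6 -19.5] 31.9
274 [ 16.   -0.6 -19.1] 32.0
276 [ 14.9  -0.6 -18.9] 31.9
278 [ 14.   -0.6 -19.2] 31.7
280 [ 13.1  -0.6 -19.6] 32.6
282 [ 12.8  -0.6 -21.3] 33.9
284 [ 13.   -0.6 -23.7] 36.7
286 [ 12.8  -0.6 -25.5] 38.5
288 [nan nan nan] nan
290 [ 12.6  -0.6 -29.3] 42.3
```

The lens is in the cell with its flange top at 32 mm, which is home. I'll release it, lift and check.

Emit:
play_rows([
  {"rotation": [0,0,0],"travel": [0,0,0],"gripper": 28},
  {"rotation": [0,0,0],"travel": [0,0,0],"gripper": 30},
  {"rotation": [0,0,0],"travel": [0,0,0],"gripper": 34},
  {"rotation": [0,0,0],"travel": [0,0,0],"gripper": 40},
  {"rotation": [0,0,0],"travel": [0,0,-0.1],"gripper": 44},
])

```text
time_s: 8.53
ee_pos: [0.5044, -0.0049, 0.0165]
orientation: [-0.62, -3.078, -0.0]
ft_force: [-0.3, -0.0, 0.3]
finger_gap: 0.0439
grip_force: 0.0
```

Emit:
play_rows([
  {"rotation": [0,0,0],"travel": [0,0,-0.6],"gripper": 60},
  {"rotation": [0,0,0],"travel": [0,0,-0.8],"gripper": 80},
  {"rotation": [0,0,0],"travel": [0,0,-0.8],"gripper": 85},
  {"rotation": [0,0,0],"travel": [0,0,0],"gripper": 85},
  {"rotation": [0,0,0],"travel": [0,0,0],"gripper": 85},
])

```text
time_s: 8.95
ee_pos: [0.507, -0.0055, 0.1077]
orientation: [0.619, 3.074, -0.0]
ft_force: [0.1, -0.7, -0.6]
finger_gap: 0.0847
grip_force: 0.0
```

Run:
```python
from h import *
a=grab('wrist');s=a['s'];print(s['ee_pos'],s['qpos'],s['ft_force'])
P=a['P'];W=P[...,2]*1000
save(a,'w7.png',(230,140,400,300),4)
R=Ro.from_rotvec(s['orientation']).as_matrix();Q=(P-s['ee_pos'])@R*1000
r=np.hypot(Q[...,0]-0,Q[...,1]-0)
# flange annulus plane fit
b=(W>34)&(W<60)&(r<25);q=Q[b];c=(np.percentile(q[:,:2],1,0)+np.percentile(q[:,:2],99,0))/2;print('boss',c,np.percentile(q,[1,99],axis=0))
rr=np.hypot(Q[...,0]-c[0],Q[...,1]-c[1]);
for lo,hi in((16,20),(22.8,23.6)):
  m=(rr>lo)&(rr<hi)&(W>20)&(W<40);q=Q[m];A=np.c_[q[:,:2]-c,np.ones(len(q))];k,*_=np.linalg.lstsq(A,W[m],rcond=None);print(m.sum(),k)
m=(W>3)&(W<9)&(rr<45);q=Q[m];print('flange',np.percentile(q,[.3,99.7],axis=0),cv2.minEnclosingCircle(q[:,:2].astype(np.float32)))
```

```text
[ 0.5070145  -0.00551725  0.10769589] [-2.49592594e-01  8.30799072e-02  1.89055909e+00 -3.00971758e-05
  1.16229359e+00 -1.42266703e+00] [ 0.07349532 -0.69963589 -0.56597802]
boss [ 1.8858493  -1.19189609] [[-11.4622325  -14.31735528  61.4387046 ]
 [ 15.2339311   11.9335631   72.93781903]]
623 [-2.98398901e-03  5.16614641e-03  3.17500967e+01]
291 [-2.99191145e-02 -5.33909479e-04  2.85446047e+01]
flange [[-37.67582766 -40.5602054   99.64137686]
 [ 40.35403582  37.29784552 104.00554239]] ((1.0398609638214111, -1.5138847827911377), 39.865108489990234)
```

View pics/w7.png

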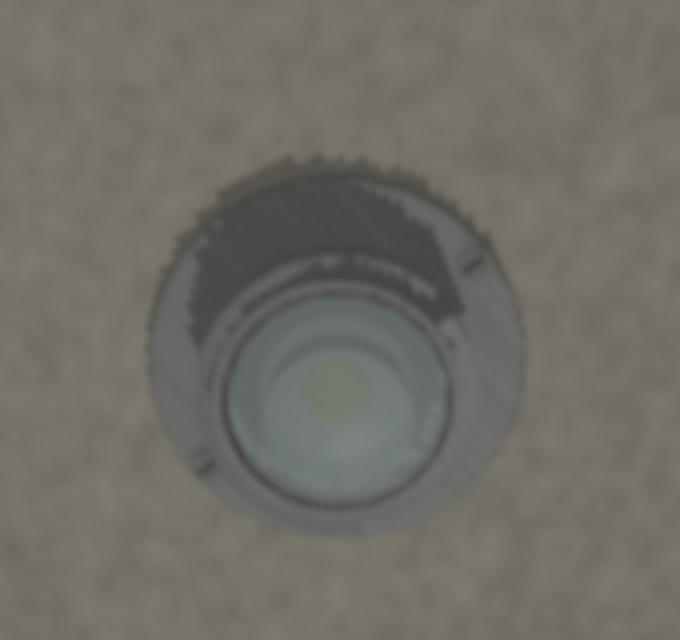

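The lens sits home and level: slopes are under 0.006 and the flange top is at 31.75 mm. It is concentric in the cell at crop (338,398). Now for the ring, yawing so the last joint has range left for clockwise screwing.

Emit:
play_rows([
  {"rotation": [0,0,0],"travel": [0.3,0.4,0],"gripper": 85},
  {"rotation": [0,0,0],"travel": [0.6,0.8,0],"gripper": 85},
  {"rotation": [0,0,0],"travel": [0.6,0.8,0],"gripper": 85},
  {"rotation": [0,0,0],"travel": [0.6,0.8,0],"gripper": 85},
  {"rotation": [0,0,0],"travel": [0.6,0.7,0],"gripper": 85},
])

```text
time_s: 9.42
ee_pos: [0.4577, 0.1675, 0.1034]
orientation: [-0.621, -3.077, 0.001]
ft_force: [0.4, 0.4, 0.2]
finger_gap: 0.0848
grip_force: 0.0
```

Emit:
play_rows([
  {"rotation": [0,0,0],"travel": [0.25,0.26,0],"gripper": 85},
  {"rotation": [0,0,-1],"travel": [0,0,0],"gripper": 85},
  {"rotation": [0,0,-1],"travel": [0,0,0],"gripper": 85},
  {"rotation": [0,0,-1],"travel": [0,0,0],"gripper": 85},
  {"rotation": [0,0,-1],"travel": [0,0,0],"gripper": 85},
])

```text
time_s: 9.83
ee_pos: [0.4529, 0.1794, 0.1032]
orientation: [-0.069, -3.137, 0.001]
ft_force: [-0.5, 0.5, 0.3]
finger_gap: 0.0849
grip_force: 0.0
```

Emit:
play_rows([
  {"rotation": [0,0,-1],"travel": [0,0,0],"gripper": 85},
  {"rotation": [0,0,-1],"travel": [0,0,0],"gripper": 85},
  {"rotation": [0,0,-1],"travel": [0,0,0],"gripper": 85},
  {"rotation": [0,0,-1],"travel": [0,0,0],"gripper": 85},
  {"rotation": [0,0,-1],"travel": [0,0,0],"gripper": 85},
])

```text
time_s: 10.25
ee_pos: [0.453, 0.1791, 0.1032]
orientation: [0.611, -3.078, -0.0]
ft_force: [-0.6, -0.4, 1.0]
finger_gap: 0.085
grip_force: 0.0
```

Emit:
play_rows([
  {"rotation": [0,0,-1],"travel": [0,0,0],"gripper": 85},
  {"rotation": [0,0,-1],"travel": [0,0,0],"gripper": 85},
  {"rotation": [0,0,-1],"travel": [0,0,0],"gripper": 85},
  {"rotation": [0,0,-1],"travel": [0,0,0],"gripper": 85},
  {"rotation": [0,0,-1],"travel": [0,0,0],"gripper": 85},
])

```text
time_s: 10.67
ee_pos: [0.453, 0.1791, 0.1032]
orientation: [1.263, -2.873, -0.002]
ft_force: [0.5, 0.1, 0.2]
finger_gap: 0.0853
grip_force: 0.0
```

Emit:
play_rows([
  {"rotation": [0,0,-0.6],"travel": [0,0,0],"gripper": 85},
  {"rotation": [0,0,0],"travel": [0,0,0],"gripper": 85},
  {"rotation": [0,0,0],"travel": [0,0,0],"gripper": 85},
  {"rotation": [0,0,0],"travel": [0,0,0],"gripper": 85},
  {"rotation": [0,0,0],"travel": [0,0,0],"gripper": 85},
])

```text
time_s: 11.08
ee_pos: [0.4541, 0.1793, 0.1045]
orientation: [1.331, -2.845, -0.0]
ft_force: [0.2, 0.4, 0.5]
finger_gap: 0.085
grip_force: 0.0
```

```bash
cat > ring.py <<'E'
from h import *
a=grab('wrist');s=a['s'];print(s['ee_pos'],s['qpos'],s['ft_force'],s['joint_vel'].round(3))
P=a['P'];W=P[...,2]*1000
R=Ro.from_rotvec(s['orientation']).as_matrix();Q=(P-s['ee_pos'])@R*1000;print(np.degrees(np.arctan2(R[1,0],R[0,0])))
m=(W>10)&(W<20)&(np.hypot(Q[...,0],Q[...,1])<45);q=Q[m];print(m.sum(),np.percentile(q,[.3,50,99.7],axis=0),cv2.minEnclosingCircle(q[:,:2].astype(np.float32)))
E
python3 ring.py
```

```text
[0.45408045 0.17930547 0.1045305 ] [ 1.27942955e-01  4.40767710e-02  1.93855532e+00  6.28307915e-06
  1.15990881e+00 -2.31822501e+00] [0.17949875 0.35944802 0.51562704] [ 0.002 -0.003 -0.004  0.    -0.    -0.006]
-129.84503061719118
3756 [[-33.71383725 -33.91266776  87.93002269]
 [  0.94695903  -1.52487155  89.77527434]
 [ 31.12985547  30.72882121  93.86199817]] ((-1.5761994123458862, -1.4255412817001343), 33.66008758544922)
```

Emit:
play_rows([
  {"rotation": [0,0,0],"travel": [-0.036,-0.036,0.6],"gripper": 85},
  {"rotation": [0,0,0],"travel": [0,0,0.8],"gripper": 85},
  {"rotation": [0,0,0],"travel": [0,0,0.7],"gripper": 85},
  {"rotation": [0,0,0],"travel": [0,0,0.5],"gripper": 85},
  {"rotation": [0,0,0],"travel": [0,0,0.2],"gripper": 80},
])

```text
time_s: 11.55
ee_pos: [0.4537, 0.1791, -0.0102]
orientation: [1.33, -2.84, -0.003]
ft_force: [0.7, -0.1, -0.2]
finger_gap: 0.0802
grip_force: 0.0
```

Emit:
play_rows([
  {"rotation": [0,0,0],"travel": [0,0,0.1],"gripper": 76},
  {"rotation": [0,0,0],"travel": [0,0,0.1],"gripper": 74},
  {"rotation": [0,0,0],"travel": [0,0,0],"gripper": 72},
  {"rotation": [0,0,0],"travel": [0,0,0],"gripper": 72},
  {"rotation": [0,0,0],"travel": [0,0,0],"gripper": 72},
])

```text
time_s: 11.97
ee_pos: [0.4577, 0.1797, -0.0138]
orientation: [-1.332, 2.843, -0.001]
ft_force: [0.4, -0.3, 0.0]
finger_gap: 0.0719
grip_force: 0.0
```

```bash
cat >> ring.py <<'E'
print(s['finger_gap'],s['grip_force'])
m=(W>3)&(abs(Q[...,0]-11)<2.5)&(abs(Q[...,1])>33)&(abs(Q[...,1])<48)&(Q[...,2]<-18)
q=Q[m]; print('tip',np.sort(q[:,2])[-12:].round(1),np.sort(W[m])[:12].round(1))
m=(W>11)&(W<20)&(abs(Q[...,1])<27)&(abs(Q[...,0])<45);q=Q[m];print('ring x',np.percentile(q,[.3,99.7],axis=0)[:,0])
print('near edge rows',[Q[v,312:318,0].mean().round(1) for v in range(150,300,2) if 10<np.nanmean(W[v,312:318])<13.5])
E
python3 ring.py
```

```text
[ 0.45766965  0.17968655 -0.01378128] [ 1.27788450e-01  2.54225474e-01  1.98145268e+00 -1.72513835e-05
  9.03470291e-01 -2.31923467e+00] [ 0.40139682 -0.27352053  0.01217095] [ 0.     0.003  0.001 -0.001  0.    -0.   ]
-129.79520677645075
11115 [[-31.07541463 -35.42096303 -32.94741664]
 [  5.16757008   1.32145845 -28.50111006]
 [ 33.88635406  36.70625415 -24.18351672]] ((-0.004962634295225143, 0.6959866881370544), 37.540374755859375)
0.07186974426185316 0.0
tip [-32.4 -32.1 -32.  -31.8 -31.8 -31.7 -31.6 -31.5 -31.3 -30.9 -26.4 -25.7] [11.9 12.5 17.1 17.4 17.7 17.9 18.  18.  18.1 18.2 18.3 18.6]
ring x [-31.19578282  33.82046806]
near edge rows [np.float64(33.8)]
```

Emit:
play_rows([
  {"rotation": [0,0,0],"travel": [0.03,0.025,0],"gripper": 74},
  {"rotation": [0,0,0],"travel": [0,0,0.1],"gripper": 74},
  {"rotation": [0,0,0],"travel": [0,0,0.1],"gripper": 74},
  {"rotation": [0,0,0],"travel": [0,0,0.1],"gripper": 74},
  {"rotation": [0,0,0],"travel": [0,0,0],"gripper": 74},
])

```text
time_s: 12.43
ee_pos: [0.4539, 0.1791, -0.0281]
orientation: [1.332, -2.843, -0.001]
ft_force: [0.3, 0.6, -0.2]
finger_gap: 0.0742
grip_force: 0.0
```

Emit:
play_rows([
  {"rotation": [0,0,0],"travel": [0,0,0],"gripper": 70},
  {"rotation": [0,0,0],"travel": [0,0,0],"gripper": 68},
  {"rotation": [0,0,0],"travel": [0,0,0],"gripper": 66.5},
  {"rotation": [0,0,0],"travel": [0,0,0],"gripper": 65.5},
  {"rotation": [0,0,0],"travel": [0,0,0],"gripper": 65},
])

```text
time_s: 12.85
ee_pos: [0.4553, 0.1792, -0.0266]
orientation: [-1.333, 2.844, -0.0]
ft_force: [-1.2, -0.4, 3.5]
finger_gap: 0.0653
grip_force: 21.7
```

```bash
python3 ring.py
```

```text
[ 0.45529816  0.17919907 -0.02659303] [ 1.27515993e-01  2.76839071e-01  1.98697648e+00 -2.24316985e-04
  8.77301918e-01 -2.31949851e+00] [-1.20437128 -0.415663    3.50117172] [ 0.    -0.    -0.     0.    -0.002 -0.   ]
-129.78818040574453
13586 [[-33.20276496 -42.99698357 -46.24453333]
 [  5.40041411   0.48427984 -41.28404179]
 [ 32.04260327  42.91346318 -36.85065744]] ((7.320904731750488, 0.03840065002441406), 44.34754180908203)
0.06534379571174947 21.696346166718286
tip [-32.2 -32.1 -32.  -32.  -32.  -31.8 -31.7 -31.  -30.9 -30.8 -30.7 -29.7] [3.1 4.1 4.2 4.3 4.4 5.1 5.2 5.4 5.4 5.4 5.5 5.6]
ring x [-33.29690026  32.00823631]
near edge rows [np.float64(31.7)]
```

Emit:
play_rows([
  {"rotation": [0,0,0],"travel": [0,0,-0.05],"gripper": 64.5},
  {"rotation": [0,0,0],"travel": [0,0,-0.3],"gripper": 64.5},
  {"rotation": [0,0,0],"travel": [0,0,-0.6],"gripper": 64.5},
  {"rotation": [0,0,0],"travel": [0,0,-0.8],"gripper": 64.5},
  {"rotation": [0,0,0],"travel": [0.05,-0.2,-0.5],"gripper": 64.5},
])

```text
time_s: 13.32
ee_pos: [0.4595, 0.1734, 0.0648]
orientation: [-1.334, 2.843, 0.001]
ft_force: [1.4, 0.1, -0.6]
finger_gap: 0.0654
grip_force: 32.9
```

Emit:
play_rows([
  {"rotation": [0,0,0],"travel": [0.15,-0.7,0],"gripper": 64.5},
  {"rotation": [0,0,0],"travel": [0.2,-0.9,0],"gripper": 64.5},
  {"rotation": [0,0,0],"travel": [0.2,-0.9,0],"gripper": 64.5},
  {"rotation": [0,0,0],"travel": [0.2,-0.8,0],"gripper": 64.5},
  {"rotation": [0,0,0],"travel": [0.08,-0.43,0],"gripper": 64.5},
])

```text
time_s: 13.73
ee_pos: [0.555, 0.0486, 0.0631]
orientation: [-1.329, 2.845, -0.002]
ft_force: [-0.1, 0.7, -1.3]
finger_gap: 0.0649
grip_force: 32.9
```

Emit:
play_rows([
  {"rotation": [0,0,0],"travel": [0,0,0],"gripper": 64.5},
  {"rotation": [0,0,0],"travel": [0,0,0],"gripper": 64.5},
  {"rotation": [0,0,0],"travel": [0,0,0],"gripper": 64.5},
  {"rotation": [0,0,0],"travel": [0,0,0],"gripper": 64.5},
  {"rotation": [0,0,0],"travel": [0,0,0],"gripper": 64.5},
])

```text
time_s: 14.15
ee_pos: [0.5523, 0.0526, 0.0627]
orientation: [1.334, -2.843, -0.001]
ft_force: [-0.4, -0.2, -0.3]
finger_gap: 0.0649
grip_force: 32.9
```

```bash
cat > off.py <<'E'
from h import *
a=grab('wrist');s=a['s'];print(s['ee_pos'],s['qpos'].round(3),s['ft_force'],s['ft_torque'],s['joint_vel'].round(3),s['grip_force'],s['finger_gap'])
P=a['P'];W=P[...,2]*1000
R=Ro.from_rotvec(s['orientation']).as_matrix();Q=(P-s['ee_pos'])@R*1000;print(R[:,:2].round(3))
c=(np.array([.5056,-.0061])-s['ee_pos'][:2])@R[:2,:2]*1000;print('lamp by FK',c)
rr=np.hypot(Q[...,0]-c[0],Q[...,1]-c[1])
m=(W>3)&(W<9)&(rr<45);q=Q[m];print('flange',m.sum(),np.percentile(q,[.3,99.7],axis=0)[:,:2],np.percentile(q,[.3,99.7],axis=0)[:,:2].mean(0),cv2.minEnclosingCircle(q[:,:2].astype(np.float32)))
m=(W>34)&(W<48)&(rr<22);q=Q[m];print('boss',m.sum(),np.percentile(q,[.5,99.5],axis=0)[:,:2].mean(0),np.ptp(np.percentile(q,[.5,99.5],axis=0)[:,:2],0))
T=a['tool_from_camera'];k=(abs(Q[...,1])<28)&(abs(Q[...,0])<36)&(Q[...,2]>-46)&(Q[...,2]<-36);q=Q[k]
print('ring top',k.sum(),np.percentile(q,[.3,99.7],axis=0)); A=np.c_[q[:,:2],np.ones(len(q))];print('tilt',np.linalg.lstsq(A,q[:,2],rcond=None)[0])
# hole of lip : points seen through
h=(Q[...,2]>-35)&(np.hypot(Q[...,0],Q[...,1])<60)
np.savez('off.npz',Q=Q,F=a['frame'],W=W)
print([(v,Q[v,313:318].mean(0)[[0,2]].round(1).tolist()) for v in range(225,350,3)])
E
python3 off.py
```

```text
[0.55234421 0.05262779 0.06273993] [-0.123  0.268  1.778  0.     1.097 -2.571] [-0.3605138  -0.24293536 -0.28518976] [-0.05426333 -0.06179999  0.00689496] [-0.002 -0.003 -0.007 -0.001 -0.001 -0.001] 32.87466644542292 0.06489098563807151
[[-0.639 -0.769]
 [-0.769  0.639]
 [ 0.     0.001]]
lamp by FK [75.04340349 -1.56875755]
flange 4899 [[ 35.9184799  -41.34573665]
 [113.8638114   36.73037586]] [74.89114565 -2.30768039] ((74.81712341308594, -2.4006683826446533), 40.02019119262695)
boss 2220 [74.78888995 -1.753857  ] [26.68050712 26.69168016]
ring top 11540 [[-33.12472516 -27.84895672 -42.66369467]
 [ 32.09738651  27.7945895  -36.37050082]]
tilt [ 6.48168225e-03  3.57646154e-04 -4.09912630e+01]
[(225, [17.5, 63.2]), (228, [15.2, 63.4]), (231, [13.1, 62.9]), (234, [nan, nan]), (237, [8.6, 63.2]), (240, [6.4, 62.9]), (243, [4.0, 63.1]), (246, [1.7, 63.2]), (249, [32.0, -29.7]), (252, [32.1, -33.6]), (255, [32.2, -37.5]), (258, [32.0, -40.5]), (261, [31.0, -41.3]), (264, [29.7, -41.2]), (267, [28.3, -40.9]), (270, [27.1, -41.2]), (273, [25.8, -41.2]), (276, [24.3, -40.8]), (279, [23.2, -41.3]), (282, [22.0, -41.6]), (285, [20.4, -41.1]), (288, [19.1, -41.2]), (291, [17.9, -41.4]), (294, [16.4, -41.2]), (297, [-39.4, 62.9]), (300, [-41.9, 62.9]), (303, [-44.7, 63.2]), (306, [-47.0, 62.7]), (309, [-49.7, 62.9]), (312, [-52.4, 63.0]), (315, [-55.3, 63.4]), (318, [-57.7, 63.1]), (321, [-60.3, 63.0]), (324, [-63.2, 63.2]), (327, [-65.9, 63.3]), (330, [-68.2, 62.6]), (333, [-71.1, 62.8]), (336, [-74.1, 63.2]), (339, [-76.6, 62.7]), (342, [-79.4, 62.8]), (345, [-82.2, 62.8]), (348, [-85.0, 62.8])]
```

Emit:
play_rows([
  {"rotation": [0,0,0],"travel": [0.3,0,0],"gripper": 64.5},
  {"rotation": [0,0,0],"travel": [0.6,-0.02,0],"gripper": 64.5},
  {"rotation": [0,0,0],"travel": [0.6,-0.02,0],"gripper": 64.5},
  {"rotation": [0,0,0],"travel": [0.39,0,0],"gripper": 64.5},
  {"rotation": [0,0,0],"travel": [0,0,0.2],"gripper": 64.5},
])

```text
time_s: 14.62
ee_pos: [0.5051, -0.0096, 0.0559]
orientation: [-1.33, 2.845, -0.003]
ft_force: [-0.5, -0.3, -0.7]
finger_gap: 0.0654
grip_force: 32.9
```

Emit:
play_rows([
  {"rotation": [0,0,0],"travel": [0,0,0.4],"gripper": 64.5},
  {"rotation": [0,0,0],"travel": [0,0,0.3],"gripper": 64.5},
  {"rotation": [0,0,0],"travel": [0,0,0.2],"gripper": 64.5},
  {"rotation": [0,0,0],"travel": [0,0,0],"gripper": 64.5},
  {"rotation": [0,0,0],"travel": [0,0,0],"gripper": 64.5},
])

```text
time_s: 15.03
ee_pos: [0.5057, -0.0072, 0.0187]
orientation: [1.333, -2.844, -0.001]
ft_force: [-0.0, -0.2, -1.0]
finger_gap: 0.0656
grip_force: 32.9
```

```bash
cat > on.py <<'E'
from h import *
a=grab('wrist');s=a['s'];print(s['ee_pos'],s['qpos'].round(3),s['ft_force'],s['ft_torque'],s['grip_force'],s['finger_gap'])
P=a['P'];W=P[...,2]*1000
R=Ro.from_rotvec(s['orientation']).as_matrix();Q=(P-s['ee_pos'])@R*1000
c=(np.array([.5056,-.0061])-s['ee_pos'][:2])@R[:2,:2]*1000;print('lamp by FK',c)
r=np.hypot(Q[...,0],Q[...,1])
m=(Q[...,2]<-42.5)&(Q[...,2]>-60)&(r<18);q=Q[m]
if m.sum()>50: print('boss above lip',m.sum(),np.percentile(q,[.5,99.5],axis=0)[:,:2],np.percentile(q,[.5,99.5],axis=0)[:,:2].mean(0))
m=(W>3)&(W<9)&(r<46);q=Q[m];print('flange near',m.sum(),np.percentile(q,[.3,99.7],axis=0)[:,:2])
for v in range(236,330,2): print(v,Q[v,313:318].mean(0)[[0,2]].round(1).tolist(),end=' ')
E
python3 on.py
```

```text
[ 0.5056914  -0.00724708  0.01865897] [-0.254  0.226  1.933  0.     0.983 -2.701] [-0.03503306 -0.2324886  -1.04510952] [-0.05675805 -0.02797974  0.03003486] 32.8586851246655 0.06561748577335637
lamp by FK [-0.82321148  0.80402643]
flange near 4081 [[ -6.05884935 -39.13625889]
 [ 38.51690096  38.57721453]]
236 [24.7, 13.1] 238 [23.8, 12.2] 240 [23.9, 8.5] 242 [26.8, -4.0] 244 [25.6, -3.7] 246 [25.0, -5.2] 248 [32.0, -28.2] 250 [32.2, -31.6] 252 [32.2, -33.9] 254 [32.2, -36.3] 256 [31.8, -37.7] 258 [31.8, -40.0] 260 [31.2, -40.7] 262 [30.7, -41.5] 264 [29.7, -41.1] 266 [28.7, -41.0] 268 [28.1, -41.4] 270 [27.1, -41.2] 272 [26.3, -41.4] 274 [25.3, -41.0] 276 [24.4, -40.9] 278 [23.5, -41.0] 280 [22.5, -40.8] 282 [21.7, -40.9] 284 [20.9, -41.1] 286 [19.7, -40.6] 288 [19.0, -41.0] 290 [18.1, -40.9] 292 [17.3, -41.2] 294 [16.3, -41.0] 296 [7.5, -25.9] 298 [6.6, -26.1] 300 [5.8, -26.4] 302 [4.6, -26.2] 304 [nan, nan] 306 [2.5, -26.2] 308 [1.4, -26.2] 310 [0.6, -26.6] 312 [-0.5, -26.5] 314 [-1.8, -26.2] 316 [-2.5, -26.8] 318 [-3.5, -26.8] 320 [-4.9, -26.3] 322 [-5.9, -26.4] 324 [-7.0, -26.5] 326 [-8.4, -26.0] 328 [-9.6, -25.8]
```

Emit:
play_rows([
  {"rotation": [0,0,0],"travel": [0,0,0.1],"gripper": 64.5},
  {"rotation": [0,0,0],"travel": [0,0,0.1],"gripper": 64.5},
  {"rotation": [0,0,0],"travel": [0,0,0.1],"gripper": 64.5},
  {"rotation": [0,0,0],"travel": [0,0,0.05],"gripper": 64.5},
  {"rotation": [0,0,0],"travel": [0,0,0],"gripper": 64.5},
])

```text
time_s: 15.5
ee_pos: [0.5055, -0.0074, 0.0043]
orientation: [1.332, -2.844, -0.001]
ft_force: [-0.2, -0.7, -0.9]
finger_gap: 0.0653
grip_force: 32.9
```

```bash
python3 on.py
```

```text
[ 0.50550965 -0.00736235  0.00434372] [-0.254  0.252  1.937  0.     0.954 -2.701] [-0.24207768 -0.71706553 -0.91666608] [-0.03512648 -0.03867027 -0.00093769] 32.89154272293672 0.06528616942233627
lamp by FK [-1.02778475  0.73847198]
flange near 4211 [[ -2.59854354 -39.0340574 ]
 [ 38.30256217  38.61932115]]
236 [29.1, -1.2] 238 [28.0, -0.9] 240 [26.9, -1.1] 242 [25.9, -1.2] 244 [24.8, -1.2] 246 [23.8, -1.5] 248 [32.1, -28.7] 250 [32.1, -31.2] 252 [31.9, -33.1] 254 [32.2, -36.3] 256 [31.9, -37.9] 258 [31.8, -39.8] 260 [31.4, -41.2] 262 [30.7, -41.6] 264 [29.8, -41.5] 266 [28.9, -41.4] 268 [28.1, -41.5] 270 [27.3, -41.5] 272 [26.3, -41.4] 274 [25.4, -41.2] 276 [24.7, -41.6] 278 [23.5, -41.0] 280 [22.8, -41.3] 282 [21.7, -40.9] 284 [20.9, -41.1] 286 [20.1, -41.3] 288 [19.2, -41.4] 290 [18.5, -41.8] 292 [17.2, -41.0] 294 [16.4, -41.2] 296 [12.5, -35.4] 298 [12.6, -37.5] 300 [12.2, -38.4] 302 [11.3, -38.7] 304 [10.7, -39.3] 306 [9.9, -39.6] 308 [9.0, -39.6] 310 [8.3, -40.0] 312 [7.4, -40.1] 314 [6.4, -40.1] 316 [5.6, -40.4] 318 [4.5, -40.2] 320 [4.0, -41.0] 322 [3.1, -40.9] 324 [1.9, -40.6] 326 [1.1, -40.9] 328 [0.3, -41.2]
```

Emit:
play_rows([
  {"rotation": [0,0,0],"travel": [0,0,0.04],"gripper": 64.5},
  {"rotation": [0,0,0],"travel": [0,0,0.03],"gripper": 64.5},
  {"rotation": [0,0,0],"travel": [0,0,0.02],"gripper": 64.5},
  {"rotation": [0,0,0],"travel": [0,0,0],"gripper": 64.5},
])

```text
time_s: 15.88
ee_pos: [0.5059, -0.0075, 0.0013]
orientation: [1.333, -2.845, -0.0]
ft_force: [0.1, -0.6, -0.3]
finger_gap: 0.0653
grip_force: 32.9
```

Emit:
play_rows([
  {"rotation": [0,0,0],"travel": [0,0,0.02],"gripper": 64.5},
  {"rotation": [0,0,0],"travel": [0,0,0],"gripper": 64.5},
  {"rotation": [0,0,0],"travel": [0,0,0],"gripper": 64.5},
])

```text
time_s: 16.13
ee_pos: [0.506, -0.0075, 0.0006]
orientation: [1.333, -2.845, -0.0]
ft_force: [0.3, 0.1, -0.8]
finger_gap: 0.065
grip_force: 32.9
```

Emit:
play_rows([
  {"rotation": [0,0,0],"travel": [0,0,0.02],"gripper": 64.5},
  {"rotation": [0,0,0],"travel": [0,0,0],"gripper": 64.5},
  {"rotation": [0,0,0],"travel": [0,0,0],"gripper": 64.5},
])

```text
time_s: 16.38
ee_pos: [0.506, -0.0075, -0.0003]
orientation: [1.333, -2.845, -0.0]
ft_force: [0.5, -0.0, 0.6]
finger_gap: 0.0652
grip_force: 32.9
```

Emit:
play_rows([
  {"rotation": [0,0,0],"travel": [0,0,0.02],"gripper": 64.5},
  {"rotation": [0,0,0],"travel": [0,0,0],"gripper": 64.5},
  {"rotation": [0,0,0],"travel": [0,0,0],"gripper": 64.5},
])

```text
time_s: 16.63
ee_pos: [0.506, -0.0075, -0.0011]
orientation: [1.333, -2.845, -0.0]
ft_force: [-0.7, -0.1, -0.7]
finger_gap: 0.065
grip_force: 32.9
```

```bash
python3 -c "
from station import ctrl
s=ctrl.state();print(s['ee_pos'],s['ft_force'],s['ft_torque'],s['orientation'])"
```

```text
[ 0.50597687 -0.00750253 -0.00106699] [-0.71037068 -0.12547936 -0.74614161] [-0.00800589 -0.03025154 -0.01438026] [ 1.33280639e+00 -2.84469897e+00 -1.90103999e-04]
```

Emit:
play_rows([
  {"rotation": [0,0,0],"travel": [0,0,0.02],"gripper": 64.5},
  {"rotation": [0,0,0],"travel": [0,0,0],"gripper": 64.5},
  {"rotation": [0,0,0],"travel": [0,0,0],"gripper": 64.5},
])

```text
time_s: 16.88
ee_pos: [0.5061, -0.0075, -0.0018]
orientation: [-1.333, 2.845, 0.0]
ft_force: [0.1, 0.5, -1.7]
finger_gap: 0.0653
grip_force: 32.9
```

Emit:
play_rows([
  {"rotation": [0,0,0],"travel": [0,0,0.02],"gripper": 64.5},
  {"rotation": [0,0,0],"travel": [0,0,0],"gripper": 64.5},
  {"rotation": [0,0,0],"travel": [0,0,0],"gripper": 64.5},
])

```text
time_s: 17.13
ee_pos: [0.506, -0.0075, -0.0027]
orientation: [1.333, -2.845, -0.0]
ft_force: [0.3, -0.4, -0.6]
finger_gap: 0.0652
grip_force: 32.9
```

Emit:
play_rows([
  {"rotation": [0,0,0],"travel": [0,0,0.02],"gripper": 64.5},
  {"rotation": [0,0,0],"travel": [0,0,0],"gripper": 64.5},
  {"rotation": [0,0,0],"travel": [0,0,0],"gripper": 64.5},
])

```text
time_s: 17.38
ee_pos: [0.506, -0.0075, -0.0034]
orientation: [1.333, -2.845, -0.0]
ft_force: [-0.8, 0.1, -1.8]
finger_gap: 0.0651
grip_force: 32.9
```

```bash
python3 on.py
```

```text
[ 0.50599792 -0.00751157 -0.00344514] [-0.254  0.268  1.938 -0.     0.936 -2.701] [-0.7910856   0.05054414 -1.76873971] [-0.00016866  0.00104773  0.03759978] 32.89151672855951 0.06510156851294058
lamp by FK [-0.82990784  1.20918307]
boss above lip 3334 [[-14.41548141 -12.34540681]
 [ 12.94192044  14.53381075]] [-0.73678048  1.09420197]
flange near 4011 [[  0.64518906 -38.43339742]
 [ 38.57528686  38.98131755]]
236 [31.7, -9.6] 238 [30.5, -9.1] 240 [29.5, -9.1] 242 [28.5, -9.3] 244 [27.4, -9.0] 246 [26.4, -9.1] 248 [32.1, -28.6] 250 [32.1, -31.1] 252 [32.1, -33.7] 254 [32.1, -36.2] 256 [31.9, -37.8] 258 [31.8, -39.9] 260 [31.5, -41.3] 262 [30.7, -41.6] 264 [29.6, -41.0] 266 [28.9, -41.4] 268 [28.0, -41.3] 270 [27.2, -41.4] 272 [26.4, -41.6] 274 [25.3, -41.0] 276 [24.3, -40.7] 278 [23.5, -41.0] 280 [22.8, -41.3] 282 [21.8, -41.1] 284 [21.0, -41.4] 286 [20.0, -41.1] 288 [19.1, -41.1] 290 [18.3, -41.3] 292 [17.3, -41.2] 294 [16.4, -41.2] 296 [12.7, -35.8] 298 [12.5, -37.2] 300 [12.7, -39.5] 302 [12.7, -41.3] 304 [12.8, -43.2] 306 [12.6, -44.4] 308 [12.7, -46.2] 310 [11.9, -46.3] 312 [nan, nan] 314 [10.5, -47.0] 316 [9.8, -47.4] 318 [8.8, -47.2] 320 [8.4, -48.1] 322 [7.1, -47.5] 324 [6.4, -47.8] 326 [5.9, -48.5] 328 [4.8, -48.3]
```

Emit:
play_rows([
  {"rotation": [0,0,0],"travel": [0,0.018,0],"gripper": 64.5},
  {"rotation": [0,0,0],"travel": [0,0,0],"gripper": 64.5},
  {"rotation": [0,0,1],"travel": [0,0,0.006],"gripper": 64.5},
  {"rotation": [0,0,1],"travel": [0,0,0.006],"gripper": 64.5},
  {"rotation": [0,0,0],"travel": [0,0,0],"gripper": 64.5},
])

```text
time_s: 17.85
ee_pos: [0.5054, -0.007, -0.0039]
orientation: [1.077, -2.951, -0.0]
ft_force: [-0.0, 0.7, -0.4]
finger_gap: 0.0648
grip_force: 32.9
```

```bash
cat > st.py <<'E'
from station import ctrl
import numpy as np
np.set_printoptions(precision=4,suppress=True)
s=ctrl.state();print(s['time_s'],s['ee_pos'],'F',s['ft_force'],'T',s['ft_torque'],'q6',s['qpos'][5],s['grip_force'],s['finger_gap'])
E
python3 st.py
```

```text
17.85 [ 0.5054 -0.007  -0.0039] F [-0.0169  0.737  -0.3864] T [-0.0505  0.0154 -0.024 ] q6 -2.5238726695659115 32.884620308177546 0.06481340210144565
```

Free so far. I'll keep turning, following the lead.

Emit:
play_rows([
  {"rotation": [0,0,1],"travel": [0,0,0.006],"gripper": 64.5},
  {"rotation": [0,0,1],"travel": [0,0,0.006],"gripper": 64.5},
  {"rotation": [0,0,1],"travel": [0,0,0.006],"gripper": 64.5},
  {"rotation": [0,0,0],"travel": [0,0,0],"gripper": 64.5},
])

```text
time_s: 18.18
ee_pos: [0.5054, -0.0071, -0.0046]
orientation: [0.686, -3.066, -0.0]
ft_force: [-0.2, 0.2, -1.2]
finger_gap: 0.0653
grip_force: 32.9
```

```bash
python3 st.py
```

```text
18.1833 [ 0.5054 -0.0071 -0.0046] F [-0.1513  0.1707 -1.2418] T [0.0692 0.02   0.008 ] q6 -2.264372176861768 32.88499421440065 0.06531147789927284
```

Emit:
play_rows([
  {"rotation": [0,0,1],"travel": [0,0,0.006],"gripper": 64.5},
  {"rotation": [0,0,1],"travel": [0,0,0.006],"gripper": 64.5},
  {"rotation": [0,0,1],"travel": [0,0,0.006],"gripper": 64.5},
  {"rotation": [0,0,0],"travel": [0,0,0],"gripper": 64.5},
])

```text
time_s: 18.52
ee_pos: [0.5055, -0.0071, -0.0053]
orientation: [0.282, -3.129, -0.0]
ft_force: [0.6, -0.5, -1.6]
finger_gap: 0.065
grip_force: 32.9
```

```bash
python3 st.py
```

```text
18.5167 [ 0.5055 -0.0071 -0.0053] F [ 0.6217 -0.5322 -1.6149] T [-0.0161  0.0218 -0.0253] q6 -2.004159712361243 32.8850614791736 0.06502758837619493
```

Emit:
play_rows([
  {"rotation": [0,0,1],"travel": [0,0,0.006],"gripper": 64.5},
  {"rotation": [0,0,1],"travel": [0,0,0.006],"gripper": 64.5},
  {"rotation": [0,0,1],"travel": [0,0,0.006],"gripper": 64.5},
  {"rotation": [0,0,0],"travel": [0,0,0],"gripper": 64.5},
])

```text
time_s: 18.85
ee_pos: [0.5055, -0.007, -0.006]
orientation: [0.127, 3.139, 0.0]
ft_force: [-0.1, -0.5, -1.0]
finger_gap: 0.0648
grip_force: 32.9
```

```bash
python3 st.py
```

```text
18.85 [ 0.5055 -0.007  -0.006 ] F [-0.1027 -0.5026 -0.9709] T [ 0.0474 -0.0569 -0.0125] q6 -1.7434260344702912 32.8869398671668 0.06482362767642676
```

Emit:
play_rows([
  {"rotation": [0,0,1],"travel": [0,0,0.003],"gripper": 64.5},
  {"rotation": [0,0,1],"travel": [0,0,0.003],"gripper": 64.5},
  {"rotation": [0,0,0],"travel": [0,0,0],"gripper": 64.5},
])

```text
time_s: 19.1
ee_pos: [0.5054, -0.0071, -0.0063]
orientation: [-0.399, -3.116, 0.0]
ft_force: [-0.5, 0.0, -1.8]
finger_gap: 0.0655
grip_force: 32.9
```

```bash
python3 st.py
```

```text
19.1 [ 0.5054 -0.0071 -0.0063] F [-0.4882  0.0185 -1.7622] T [-0.0292  0.0164 -0.0017] q6 -1.5696494906299996 32.85750842420384 0.06554642995790357
```

Emit:
play_rows([
  {"rotation": [0,0,1],"travel": [0,0,0.003],"gripper": 64.5},
  {"rotation": [0,0,1],"travel": [0,0,0.003],"gripper": 64.5},
  {"rotation": [0,0,1],"travel": [0,0,0.003],"gripper": 64.5},
  {"rotation": [0,0,0],"travel": [0,0,0],"gripper": 64.5},
])

```text
time_s: 19.43
ee_pos: [0.5054, -0.0068, -0.0067]
orientation: [-0.801, -3.037, -0.001]
ft_force: [0.9, 1.0, -2.5]
finger_gap: 0.0653
grip_force: 32.8
```

```bash
python3 st.py; python3 on.py
```

```text
19.4333 [ 0.5054 -0.0068 -0.0067] F [ 0.9487  0.9774 -2.5332] T [ 0.0798 -0.041  -0.0739] q6 -1.3082491847771405 32.771370015107095 0.06531315611565178
[ 0.50539302 -0.00678184 -0.00673439] [-0.253  0.273  1.94   0.     0.929 -1.308] [ 0.94866189  0.97739904 -2.53322155] [ 0.07977147 -0.04100158 -0.07390943] 32.771370015107095 0.06531315611565178
lamp by FK [0.15634092 0.69520545]
boss above lip 3708 [[-12.94070039 -12.5266904 ]
 [ 14.36004158  14.14192227]] [0.7096706  0.80761593]
flange near 3996 [[  2.52580925 -37.97262059]
 [ 39.22738391  38.9814752 ]]
236 [32.8, -12.3] 238 [31.9, -12.5] 240 [30.8, -12.3] 242 [29.8, -12.5] 244 [29.0, -13.1] 246 [27.8, -12.3] 248 [32.4, -28.6] 250 [32.3, -31.0] 252 [32.6, -34.2] 254 [32.4, -36.2] 256 [32.2, -38.0] 258 [32.2, -40.1] 260 [31.6, -40.9] 262 [30.9, -41.2] 264 [30.0, -41.2] 266 [29.2, -41.2] 268 [28.3, -41.1] 270 [27.1, -40.5] 272 [26.4, -41.0] 274 [25.7, -41.4] 276 [24.7, -41.0] 278 [24.0, -41.4] 280 [23.1, -41.4] 282 [21.9, -40.8] 284 [21.4, -41.5] 286 [20.4, -41.4] 288 [19.4, -41.0] 290 [18.6, -41.4] 292 [17.6, -41.2] 294 [16.6, -41.0] 296 [14.1, -38.0] 298 [nan, nan] 300 [14.0, -41.3] 302 [14.2, -43.4] 304 [14.2, -45.0] 306 [13.9, -46.2] 308 [nan, nan] 310 [13.9, -49.4] 312 [13.2, -49.6] 314 [12.3, -49.7] 316 [11.9, -50.5] 318 [10.7, -50.0] 320 [10.2, -50.6] 322 [9.6, -51.0] 324 [8.7, -51.0] 326 [7.9, -51.2] 328 [6.9, -51.1]
```

Thread caught: the ring is drawn down by 2.5 N with a small torque. I'll centre it a little and keep following the lead.

Emit:
play_rows([
  {"rotation": [0,0,0],"travel": [0.015,0.015,0.004],"gripper": 64.5},
  {"rotation": [0,0,1],"travel": [0,0,0.006],"gripper": 64.5},
  {"rotation": [0,0,1],"travel": [0,0,0.006],"gripper": 64.5},
  {"rotation": [0,0,0],"travel": [0,0,0],"gripper": 64.5},
])

```text
time_s: 19.82
ee_pos: [0.5052, -0.0061, -0.0071]
orientation: [-1.067, -2.955, -0.0]
ft_force: [-2.6, 0.9, 1.2]
finger_gap: 0.0648
grip_force: 33.1
```

```bash
python3 st.py
```

```text
19.8167 [ 0.5052 -0.0061 -0.0071] F [-2.5817  0.9205  1.2072] T [ 0.1061  0.1698 -0.1117] q6 -1.1297770728983918 33.115782839013264 0.06481197453125374
```

Emit:
play_rows([
  {"rotation": [0,0,1],"travel": [0,0,0.006],"gripper": 64.5},
  {"rotation": [0,0,0],"travel": [0,0,0],"gripper": 64.5},
  {"rotation": [0,0,0],"travel": [0,0,0],"gripper": 64.5},
])

```text
time_s: 20.07
ee_pos: [0.5053, -0.0061, -0.0074]
orientation: [-1.19, -2.907, -0.0]
ft_force: [-0.3, 2.3, 2.1]
finger_gap: 0.0649
grip_force: 33.2
```

```bash
python3 st.py;python3 on.py | head -5
```

```text
20.0667 [ 0.5053 -0.0061 -0.0074] F [-0.2913  2.284   2.118 ] T [ 0.2996  0.2678 -0.1182] q6 -1.0460833141201884 33.2291812018957 0.06493706618409796
[ 0.50526135 -0.00608083 -0.00735019] [-0.252  0.273  1.94   0.     0.928 -1.046] [-0.29133351  2.2840335   2.11798154] [ 0.29960827  0.26778717 -0.11820382] 33.2291812018957 0.06493706618409796
lamp by FK [-0.25496199  0.22370703]
boss above lip 3714 [[-13.30732461 -12.93301354]
 [ 14.00318444  13.79828856]] [0.34792992 0.43263751]
flange near 3889 [[  2.60398602 -38.24356871]
```

Emit:
play_rows([
  {"rotation": [0,0,1],"travel": [0,0,0.005],"gripper": 64.5},
  {"rotation": [0,0,0],"travel": [0,0,0],"gripper": 64.5},
  {"rotation": [0,0,0],"travel": [0,0,0],"gripper": 64.5},
])

```text
time_s: 20.37
ee_pos: [0.5054, -0.006, -0.0076]
orientation: [1.317, 2.852, 0.001]
ft_force: [-0.9, 3.2, 3.4]
finger_gap: 0.0649
grip_force: 33.3
```

```bash
python3 st.py;python3 on.py | head -9 | cut -c1-400
```

```text
20.3667 [ 0.5054 -0.006  -0.0076] F [-0.8752  3.2462  3.4023] T [ 0.4523  0.2538 -0.227 ] q6 -0.9574853594959745 33.31779416883364 0.06486743819266351
[ 0.50539436 -0.00604862 -0.00755671] [-0.252  0.274  1.94   0.     0.927 -0.957] [-0.87520695  3.24622776  3.40226842] [ 0.45234435  0.25382331 -0.22697463] 33.31779416883364 0.06486743819266351
lamp by FK [-0.17244889  0.12324073]
boss above lip 3709 [[-13.24702748 -13.09801855]
 [ 14.08897845  13.63868454]] [0.42097549 0.270333  ]
flange near 3923 [[  2.44692671 -38.29515317]
 [ 38.91245567  38.55994077]]
236 [32.8, -12.9] 238 [31.8, -12.9] 240 [31.0, -13.5] 242 [29.9, -13.3] 244 [28.8, -13.1] 246 [28.0, -13.8] 248 [32.2, -28.8] 250 [32.3, -31.5] 252 [32.0, -33.3] 254 [32.3, -36.4] 256 [32.2, -38.6] 258 [32.0, -40.2] 260 [31.3, -40.6] 262 [30.8, -41.6] 264 [29.7, -41.1] 266 [29.0, -41.4] 268 [28.1, -41.4] 270 [27.1, -41.0] 272 [26.3, -41.1] 274 [25.4, -41.2] 276 [24.6, -41.3] 278 [23.5, -40.9] 280
```

Torque has reached about 0.2 N·m and the ring underside is at about 19.0 mm, so it is snug. I'll let go and check.

Emit:
play_rows([
  {"rotation": [0,0,0],"travel": [0,0,0],"gripper": 65.5},
  {"rotation": [0,0,0],"travel": [0,0,0],"gripper": 68},
  {"rotation": [0,0,0],"travel": [0,0,0],"gripper": 74},
  {"rotation": [0,0,0],"travel": [0,0,0],"gripper": 82},
  {"rotation": [0,0,0],"travel": [0,0,-0.1],"gripper": 85},
])

```text
time_s: 20.83
ee_pos: [0.5047, -0.0064, -0.0043]
orientation: [-1.321, -2.849, 0.001]
ft_force: [-0.0, 0.0, 0.2]
finger_gap: 0.0853
grip_force: 0.0
```

Emit:
play_rows([
  {"rotation": [0,0,0],"travel": [0,0,-0.7],"gripper": 85},
  {"rotation": [0,0,0],"travel": [0,0,-0.8],"gripper": 85},
  {"rotation": [0,0,0],"travel": [0,0,-0.8],"gripper": 85},
  {"rotation": [0,0,0],"travel": [0,0,0],"gripper": 85},
  {"rotation": [0,0,0],"travel": [0,0,0],"gripper": 85},
])

```text
time_s: 21.25
ee_pos: [0.5073, -0.0069, 0.0908]
orientation: [1.32, 2.845, 0.001]
ft_force: [0.1, -0.1, 0.1]
finger_gap: 0.0847
grip_force: 0.0
```

Emit:
play_rows([
  {"rotation": [0,0,0],"travel": [0,0,0],"gripper": 85},
  {"rotation": [0,0,0],"travel": [0,0,0],"gripper": 85},
  {"rotation": [0,0,0],"travel": [0,0,0],"gripper": 85},
])

```text
time_s: 21.5
ee_pos: [0.504, -0.006, 0.0867]
orientation: [-1.321, -2.847, 0.001]
ft_force: [-0.1, 0.7, -0.4]
finger_gap: 0.085
grip_force: 0.0
```

```bash
cat > fin.py <<'E'
from h import *
np.set_printoptions(precision=4,suppress=True)
H=[]
for i in range(4):
    a=grab('wrist');s=a['s'];P=a['P'];W=P[...,2]*1000
    R=Ro.from_rotvec(s['orientation']).as_matrix();Q=(P-s['ee_pos'])@R*1000
    m=(W>31)&(W<37)&(np.hypot(Q[...,0],Q[...,1])<40);q=Q[m];c=(np.percentile(q[:,:2],.5,0)+np.percentile(q[:,:2],99.5,0))/2
    X=Q[...,0]-c[0];Y=Q[...,1]-c[1];r=np.hypot(X,Y)
    def pl(mm):
        k,*_=np.linalg.lstsq(np.c_[X[mm],Y[mm],np.ones(mm.sum())],W[mm],rcond=None);return k
    k1=pl((r>20)&(r<31)&(W>30)&(W<38)); k2=pl((r>35.5)&(r<39)&(W>2)&(W<10))
    g=(r>50)&(r<75)&(W<4)&(W>-4); k3=pl(g)
    b=(r<16)&(W>38);qb=Q[b]; cb=(np.percentile(qb[:,:2],.5,0)+np.percentile(qb[:,:2],99.5,0))/2
    f=(W>3)&(W<9)&(r<46);cf=np.percentile(Q[f],[.3,99.7],axis=0)[:,:2].mean(0)
    H.append(np.r_[k1,k2,k3,c,cb,cf])
print(s['time_s'],s['ee_pos']);H=np.mean(H,0);print('ring',H[:3],'flange',H[3:6],'ground',H[6:9],'c ring,boss,flange',H[9:]);
save(a,'fin.png',(220,130,420,310),4)
E
python3 fin.py
```

```text
21.65 [ 0.5046 -0.0061  0.0873]
ring [-0.0008 -0.002  33.8725] flange [0.0032 0.0055 5.6982] ground [-0.0008  0.0001 -0.1517] c ring,boss,flange [-1.5073 -0.1948  0.173   1.0686 11.9328  0.9869]
```

View pics/fin.png

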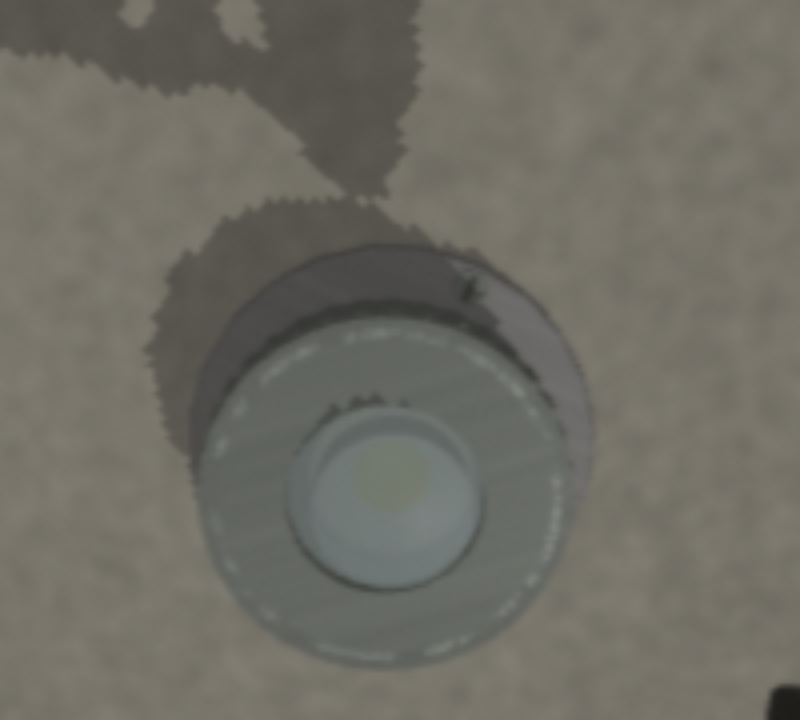

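The ring sits level (slopes of 0.002 or less) and its top is at about 34.0–34.2 mm. That means the washer is compressed about 0.9 mm, so the clamp force is about 9 N. The dome shows through the lip hole at crop (388,497) and nothing touches the arm. Handing in.

```bash
python3 -c "
from station import ctrl
print(ctrl.close_job())"
```

```text
the job is handed in; nothing more can be done
None
```

The lens is home and level in the cell and the ring is screwed down snug, clamping the glass at about 9 N (estimated from ring height, not measured directly); the job is handed in, but it returned no verdict.

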